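Line up washed brake pads on the air-drying rack and blow them dry

ROBOT

A 6-joint arm with a two-finger parallel gripper is mounted at the origin on the work surface. World frame = base frame: x ahead of the robot, y to its left, z up, the work surface at z = 0. Lengths are in m, angles in rad, forces in N, time in s.
With the tool pointing down it reaches from about 0.35 to 0.85 m from the base axis. Payload 8.1 kg.
Tool frame: the origin (TCP) lies at the very end of the fingers, on their centre line; the grasp point (between the pads) lies 19 mm behind it; z points along the fingers, y is the direction in which the jaws open and shut (so a half turn about z gives the same grasp; the last joint's range is limited). The gripper opens to 93 mm and grips with 3 to 60 N. Pads are 15 mm wide; open, the fingers measure 128 mm over their backs; the gripper's body (75 mm by 188 mm) begins 65 mm behind the grasp point.
Start: joints at [-0.085, 0.13, 1.488, -0, 1.523, -0.085], TCP at [0.6, 0, 0.219] pointing down, gripper open.
Joint ranges: [-2.96, 2.96], [-0.89, 2.26], [0.02, 2.5], [-1.34, 4.48], [0, 2.73], [-2.66, 2.66]. Speed limits (rad/s): [2.39, 2.39, 2.79, 3.14, 3.14, 3.14].

INTERFACE

Orientations are given as a rotation vector (axis times angle).
In Python, from plant import read_state, read_camera, close_job gives the robot as it stands.
- The arm moves only by the tool jog_arm, never from a script. Its argument "motion" is one flat list of numbers, 7 for each row, row after row: the opening, from 0 (shut) to 1 (fully open), then the shift along the tool's x, y, z scaled (see below), then the turn, a rotation vector about the tool's x, y, z scaled (see below). A call has 1 to 8 rows; each row is the pose to reach, as a shift and turn from the pose measured when the call began, along the tool's axes at that moment; what a row does not reach only later rows make up. The controller multiplies each number of a shift by 0.5 m and each number of a turn by 90 degrees. A row lasts 1/10 s, in which the tool goes at most 50 mm and 8.59 degrees, less where a joint would pass 70% of its speed; a pose out of reach is approached as far as the arm can. A call with a number of a shift or a turn outside -1 to 1 is refused whole. A call with a gripper value outside its range is refused whole. The fingers move at their own pace and stop on an object; "grip_force" is the grip in N (left out, the last holds). Time passes only in rows, so rows that repeat a pose let the fingers close. It gives the time, the measured TCP pose, the force and the opening at its end, in the units of the state.
- read_state(): the state, without advancing time (a new reading comes with each control period).
- read_camera(name): name is "scene" or "side" or "wrist"; returns a dict with "frame" (400x640x3 uint8, red, green, blue), "vertical_fov" (degrees; the focal length in pixels is half the picture's height over the tangent of half this angle, whatever the lens; pixels are square), "cx", "cy" (the principal point, pixels), "world_from_camera" (4x4, takes a point from camera to world coordinates); the wrist camera has in their place "hand_eye" (4x4, takes a point from camera to tool coordinates, whose origin is the TCP and whose axes are the flange's). Camera axes: x right, y down, z forward; pixel columns grow to the right and rows downward; lengths in m; the calibration is good to about 2 mm. A picture is of the moment at which its call begins: read the wrist's pose just before it. There is no depth.
- close_job(): hands the job in, once; it reports no verdict.
The state is a dict: "t": time; "q": joint angles; "dq": joint speeds; "joint_torque": joint torques, N m; "tool_pos": TCP position; "orientation": TCP orientation; "force": force on the tool from outside, world axes, zero at the start; "wrist_torque": the same for the moment, N m; "opening": finger opening in m.
Only numpy, scipy, OpenCV 4.12 (cv2) and the standard library are available. Lean on these libraries where they do the work, as an engineer would, in place of code of your own. Each camera call takes 0.05 s, during which the arm holds its last target.

TASK

The drying rack's air is still on: first shut its valve fully. Then drop the stray socket into the red bin and slide the wet brake pads along the rack, without lifting them off it, into one straight, even row: each flat and square against the air bar, centred on a mark, filling the marks from the green one without skipping any. When the row stands, open the valve to the yellow half-open mark (45 degrees) for at least eight seconds, then shut it fully again, leaving the pads in their row and everything else on the bench where it was.

Things in the scene. Friction and masses are not known exactly. Their poses are not given: they have to be found in the camera images.
- rack: Drying rack: dark steel plate 300 x 530 mm, 20 mm thick, fixed to the bench. The origin is on the bench surface under the rack; x points across the rack towards the air bar, y along the bar (towards the green end), z up. The plate spans x -180 to +120 mm and y -265 to +265 mm; its top is 20 mm above the origin. The blue air bar stands on it along the far side: its near face is at x = +100 mm, its top 54 mm above the bench. The bar and plate are fixed and rigid.
- mark0 (a point): The green mark: the point on the rack's top surface over which the centre of a pad lies when the pad touches the air bar and is centred on this mark's painted line. 35 mm in front of the bar. Marks are 86 mm apart; axes as the rack's.
- mark1 (a point): White mark number 2, counted from the green one: the point on the rack's top surface over which the centre of a pad lies when the pad touches the air bar and is centred on this mark's painted line. 35 mm in front of the bar. Marks are 86 mm apart; axes as the rack's.
- mark2 (a point): White mark number 3, counted from the green one: the point on the rack's top surface over which the centre of a pad lies when the pad touches the air bar and is centred on this mark's painted line. 35 mm in front of the bar. Marks are 86 mm apart; axes as the rack's.
- mark3 (a point): White mark number 4, counted from the green one: the point on the rack's top surface over which the centre of a pad lies when the pad touches the air bar and is centred on this mark's painted line. 35 mm in front of the bar. Marks are 86 mm apart; axes as the rack's.
- mark4 (a point): White mark number 5, counted from the green one: the point on the rack's top surface over which the centre of a pad lies when the pad touches the air bar and is centred on this mark's painted line. 35 mm in front of the bar. Marks are 86 mm apart; axes as the rack's.
- pad0_mid (a point): Brake pad (3 to 5 are present, all alike; 0.15 to 0.3 kg), lying lining down: 70 mm long (x) x 50 mm wide (y) x 16 mm thick, with an upright steel clip in the middle of its back, 30 mm long (x) x 12 mm across (y), rising from 16 to 40 mm above the pad's underside, good to pinch across its 12 mm. This point is the pad's centre, 20 mm above its underside (so 4 mm above the back plate, inside the clip). In the row its x lies along the rack's x; either way round is fine.
- pad1_mid (a point): Brake pad (3 to 5 are present, all alike; 0.15 to 0.3 kg), lying lining down: 70 mm long (x) x 50 mm wide (y) x 16 mm thick, with an upright steel clip in the middle of its back, 30 mm long (x) x 12 mm across (y), rising from 16 to 40 mm above the pad's underside, good to pinch across its 12 mm. This point is the pad's centre, 20 mm above its underside (so 4 mm above the back plate, inside the clip). In the row its x lies along the rack's x; either way round is fine.
- pad2_mid (a point): Brake pad (3 to 5 are present, all alike; 0.15 to 0.3 kg), lying lining down: 70 mm long (x) x 50 mm wide (y) x 16 mm thick, with an upright steel clip in the middle of its back, 30 mm long (x) x 12 mm across (y), rising from 16 to 40 mm above the pad's underside, good to pinch across its 12 mm. This point is the pad's centre, 20 mm above its underside (so 4 mm above the back plate, inside the clip). In the row its x lies along the rack's x; either way round is fine.
- pad3_mid (a point): Brake pad (3 to 5 are present, all alike; 0.15 to 0.3 kg), lying lining down: 70 mm long (x) x 50 mm wide (y) x 16 mm thick, with an upright steel clip in the middle of its back, 30 mm long (x) x 12 mm across (y), rising from 16 to 40 mm above the pad's underside, good to pinch across its 12 mm. This point is the pad's centre, 20 mm above its underside (so 4 mm above the back plate, inside the clip). In the row its x lies along the rack's x; either way round is fine.
- pad4_mid (a point): Brake pad (3 to 5 are present, all alike; 0.15 to 0.3 kg), lying lining down: 70 mm long (x) x 50 mm wide (y) x 16 mm thick, with an upright steel clip in the middle of its back, 30 mm long (x) x 12 mm across (y), rising from 16 to 40 mm above the pad's underside, good to pinch across its 12 mm. This point is the pad's centre, 20 mm above its underside (so 4 mm above the back plate, inside the clip). In the row its x lies along the rack's x; either way round is fine.
- socket_mid (a point): Stray steel socket standing upright on the rack: 26 mm across, 40 mm tall, 0.09 kg. The point is its centre, half-way up.
- bin: Red open bin, 110 mm (x) x 100 mm (y), 50 mm tall, walls and floor 4 to 5 mm, fixed to the bench. Origin: centre of its underside.
- lever (a joint): Angle of the red lever of the air valve, rad: 0 = shut (against its stop), 0.785 = half open, 1.571 = fully open (stop). It grows as the lever turns counter-clockwise seen from above. The lever is stiff (about 0.15 N m) and stays where it is left.
- valve_axis (a point): The valve: brass body on a fixed grey foot, with a black dial (104 mm across, top 70 mm above the bench) under the lever. The point is on the upright turning axis at the lever's mid-height, 92 mm above the bench; the axes are the valve's: the lever points along its -x when shut and along its -y when fully open. The yellow mark on the dial lies half-way between and is the half-open mark: the lever covers it when set.
- lever_grip (a point): Point in the middle of the red lever (12 mm wide, 16 mm tall), 72 mm out from the valve's axis and 20 mm from its free end; x points from the free end to the axis. Below it is free down to the bench. It can be pinched across its 12 mm.
- tin: Bystander: blue tin, 72 mm across, 60 mm tall. Origin at its underside or middle. Leave it where it is.
- wrench: Bystander: steel wrench. Origin at its underside or middle. Leave it where it is.
- bearing: Bystander: steel bearing ring, 56 mm across, 16 mm tall. Origin at its underside or middle. Leave it where it is.
- nutcup: Bystander: black plastic cup, 64 mm across, 50 mm tall. Origin at its underside or middle. Leave it where it is.
- driver: Bystander: orange-handled screwdriver. Origin at its underside or middle. Leave it where it is.
- piston: Bystander: steel brake piston, 44 mm across, 50 mm tall. Origin at its underside or middle. Leave it where it is.
Not all that is in view belongs to the job. Leave any orange look-alike of the part that bears socket_mid alone.

How it is judged:
On the way, in this order (a step that is already met when the one before it is completed fails the run):
1. the air valve is shut fully (within 4 degrees of its stop) (value of joint lever below 0.07 rad), for 0.2 s.
2. the socket is in the bin and the pads stand in their row, with the valve shut (x of pad0_mid in the frame of rack between 0.06 and 0.07 m and z of each of pad0_mid, pad1_mid, pad2_mid, pad3_mid, pad4_mid in the frame of rack below 0.045 m and angle between the x axis of each of pad0_mid, pad1_mid, pad2_mid, pad3_mid, pad4_mid and the x axis of rack, either way round below 0.087 rad and angle between each of pad0_mid, pad1_mid, pad2_mid, pad3_mid, pad4_mid's own z axis and vertical below 0.1 rad and (y of pad0_mid in the frame of rack between 0.166 and 0.178 m or y of pad0_mid in the frame of rack between 0.08 and 0.092 m or y of pad0_mid in the frame of rack between -0.006 and 0.006 m or y of pad0_mid in the frame of rack between -0.092 and -0.08 m or y of pad0_mid in the frame of rack between -0.178 and -0.166 m) and x of pad1_mid in the frame of rack between 0.06 and 0.07 m and (y of pad1_mid in the frame of rack between 0.166 and 0.178 m or y of pad1_mid in the frame of rack between 0.08 and 0.092 m or y of pad1_mid in the frame of rack between -0.006 and 0.006 m or y of pad1_mid in the frame of rack between -0.092 and -0.08 m or y of pad1_mid in the frame of rack between -0.178 and -0.166 m) and x of pad2_mid in the frame of rack between 0.06 and 0.07 m and (y of pad2_mid in the frame of rack between 0.166 and 0.178 m or y of pad2_mid in the frame of rack between 0.08 and 0.092 m or y of pad2_mid in the frame of rack between -0.006 and 0.006 m or y of pad2_mid in the frame of rack between -0.092 and -0.08 m or y of pad2_mid in the frame of rack between -0.178 and -0.166 m) and x of pad3_mid in the frame of rack between 0.06 and 0.07 m and (y of pad3_mid in the frame of rack between 0.166 and 0.178 m or y of pad3_mid in the frame of rack between 0.08 and 0.092 m or y of pad3_mid in the frame of rack between -0.006 and 0.006 m or y of pad3_mid in the frame of rack between -0.092 and -0.08 m or y of pad3_mid in the frame of rack between -0.178 and -0.166 m) and x of pad4_mid in the frame of rack between 0.06 and 0.07 m and (y of pad4_mid in the frame of rack between 0.166 and 0.178 m or y of pad4_mid in the frame of rack between 0.08 and 0.092 m or y of pad4_mid in the frame of rack between -0.006 and 0.006 m or y of pad4_mid in the frame of rack between -0.092 and -0.08 m or y of pad4_mid in the frame of rack between -0.178 and -0.166 m) and (y of pad0_mid in the frame of rack between 0.166 and 0.178 m or y of pad1_mid in the frame of rack between 0.166 and 0.178 m or y of pad2_mid in the frame of rack between 0.166 and 0.178 m or y of pad3_mid in the frame of rack between 0.166 and 0.178 m or y of pad4_mid in the frame of rack between 0.166 and 0.178 m) and (y of pad0_mid in the frame of rack between 0.08 and 0.092 m or y of pad1_mid in the frame of rack between 0.08 and 0.092 m or y of pad2_mid in the frame of rack between 0.08 and 0.092 m or y of pad3_mid in the frame of rack between 0.08 and 0.092 m or y of pad4_mid in the frame of rack between 0.08 and 0.092 m) and (y of pad0_mid in the frame of rack between -0.006 and 0.006 m or y of pad1_mid in the frame of rack between -0.006 and 0.006 m or y of pad2_mid in the frame of rack between -0.006 and 0.006 m or y of pad3_mid in the frame of rack between -0.006 and 0.006 m or y of pad4_mid in the frame of rack between -0.006 and 0.006 m) and (y of pad0_mid in the frame of rack between -0.092 and -0.08 m or y of pad1_mid in the frame of rack between -0.092 and -0.08 m or y of pad2_mid in the frame of rack between -0.092 and -0.08 m or y of pad3_mid in the frame of rack between -0.092 and -0.08 m or y of pad4_mid in the frame of rack between -0.092 and -0.08 m or y of each of pad0_mid, pad1_mid, pad2_mid, pad3_mid, pad4_mid in the frame of rack above -0.15 m) and x of socket_mid in the frame of bin between -0.05 and 0.05 m and y of socket_mid in the frame of bin between -0.05 and 0.05 m and z of socket_mid in the frame of bin below 0.05 m and value of joint lever below 0.07 rad), for 0.2 s.
3. the valve is half open (45 degrees, within 6) for 7.5 s (value of joint lever between 0.68 and 0.89 rad), for 7.5 s.
4. the valve is shut fully again (value of joint lever below 0.07 rad), for 0.2 s.
At the end, for the whole second after the job is handed in: Every pad lies flat on the rack, its end within 5 mm of the air bar, square to it within 5 degrees and centred within 6 mm on a mark, with the marks filled from the green one without a gap; the socket is in the red bin; the valve is shut (within 4 degrees); everything is at rest (all of step 2 and linear speed of each of pad0, pad1, pad2, pad3, pad4 below 0.02 m/s); the robot touches nothing.
It fails at once if a pad is lifted more than 15 mm off the rack (z of any of pad0_mid, pad1_mid, pad2_mid, pad3_mid, pad4_mid in the frame of rack above 0.055 m).
It fails at once if a bystander is moved more than 30 mm (distance of any of tin, wrench, bearing, nutcup, driver, piston from where it was at the start of the episode above 0.03 m).
Of pad0, pad1, pad2, pad3, pad4 only 3 to 5 are there at a start; the rules pass over those that are not, and their reading is None.
At some moment in a run one of pad0, pad1, pad2, pad3, pad4 may be knocked a few centimetres aside while the robot is not near it.
Once in a run the grip may slacken for a moment while it holds something.
It also fails if it takes over 210 s, if anything falls off the work surface, if the arm or the gripper's body presses on something with over 40 N, if the wrist force passes 120 N, or if a joint passes its speed limit or range.

## Working session

There is one attempt and no reset: what is moved stays moved. The work goes in short steps, Python scripts to look and compute and a tool call to move; the robot and the scene stay as the last step left them, time stands still between calls to the robot, and variables do not carry over. Pictures are saved under pics/ and viewed, and the job is handed in when it is done.

Besides the shell and the picture viewer there is one more tool, called as name(argument=value, ...) on one line, values as JSON. jog_arm: Moves the arm, as the interface text tells. Its arguments: {"type":"object","properties":{"motion":{"type":"array","items":{"type":"number"}},"grip_force":{"type":"number"}},"required":["motion"]}

```bash
ls; mkdir -p pics
cat > h.py <<'E'
import numpy as np, cv2
from plant import read_state, read_camera
from scipy.spatial.transform import Rotation as R
def cam(name):
    s=read_state(); c=read_camera(name)
    f=200/np.tan(np.radians(c['vertical_fov'])/2)
    if 'world_from_camera' in c: T=np.array(c['world_from_camera'])
    else:
        W=np.eye(4); W[:3,:3]=R.from_rotvec(s['orientation']).as_matrix(); W[:3,3]=s['tool_pos']
        T=W@np.array(c['hand_eye'])
    return c['frame'],f,c['cx'],c['cy'],T
def ray(C,u,v,z):
    _,f,cx,cy,T=C
    d=T[:3,:3]@np.array([(u-cx)/f,(v-cy)/f,1]); o=T[:3,3]
    return o+d*(z-o[2])/d[2]
def proj(C,p):
    _,f,cx,cy,T=C
    q=np.linalg.inv(T)@np.append(p,1); return np.array([cx+f*q[0]/q[2],cy+f*q[1]/q[2]])
def save(fr,n): cv2.imwrite('pics/'+n+'.png',fr[:,:,::-1])
E
python3 - <<'E'
from h import *
for n in ['scene','side','wrist']:
    C=cam(n); save(C[0],n+'0'); print(n,C[1:4],C[4].round(3).tolist())
s=read_state();print(s)
c=read_camera('scene');print(c.keys())
E
```

```text
pics
scene (np.float64(511.82561384458086), 316.92581016291825, 200.64525577648615) [[-0.461, 0.695, -0.552, 1.239], [0.888, 0.356, -0.292, 0.386], [-0.007, -0.624, -0.781, 1.076], [0.0, 0.0, 0.0, 1.0]]
side (np.float64(494.8518941178209), 314.72964231600633, 197.0658645260558) [[-0.936, -0.231, 0.265, 0.131], [-0.351, 0.569, -0.744, 1.097], [0.021, -0.789, -0.614, 0.989], [0.0, 0.0, 0.0, 1.0]]
wrist (np.float64(276.02448598441885), 325.53990570272356, 197.54534184365326) [[1.0, 0.001, -0.002, 0.6], [0.0, -0.955, -0.296, 0.084], [-0.002, 0.296, -0.955, 0.385], [0.0, 0.0, 0.0, 1.0]]
{'t': 0.15, 'q': array([-8.53762124e-02,  1.30981413e-01,  1.48901343e+00, -2.03394751e-05,
        1.52299360e+00, -8.53923215e-02]), 'dq': array([ 0.00087603, -0.00194959, -0.00301993,  0.00019279,  0.00043717,
       -0.00176264]), 'joint_torque': array([ 8.59073725e-05, -5.60473788e+01, -4.92333663e+01,  7.68201635e-02,
        3.05504061e-02, -1.41810942e-04]), 'tool_pos': array([5.99570689e-01, 6.56605276e-05, 2.17840789e-01]), 'orientation': array([-2.22067664e+00, -2.22071461e+00,  1.43639018e-03]), 'force': array([ 0.46613261, -0.59736065, -0.46152655]), 'wrist_torque': array([ 0.00234652,  0.00540399, -0.00995606]), 'opening': 0.09323468021960832}
dict_keys(['frame', 'vertical_fov', 'cx', 'cy', 'world_from_camera'])
```

View pics/scene0.png

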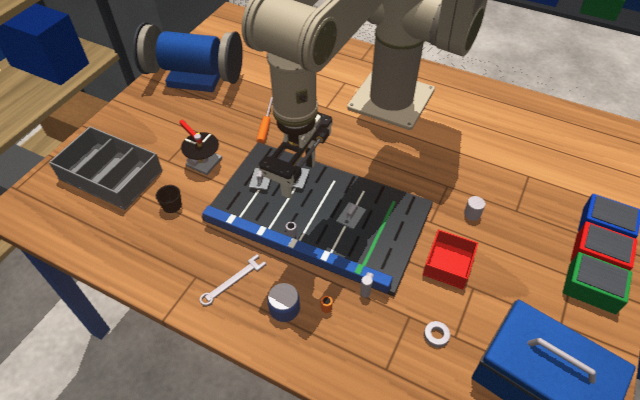

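View pics/side0.png

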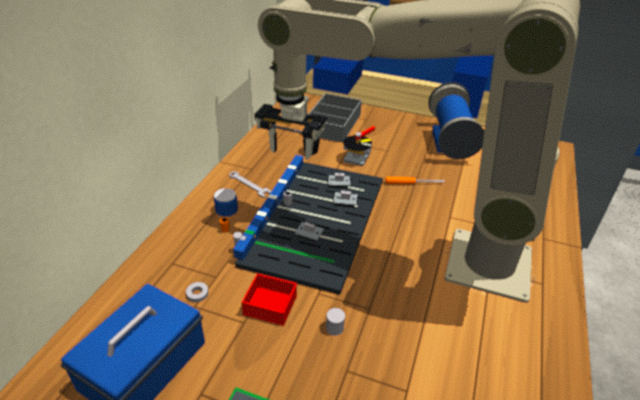

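View pics/wrist0.png

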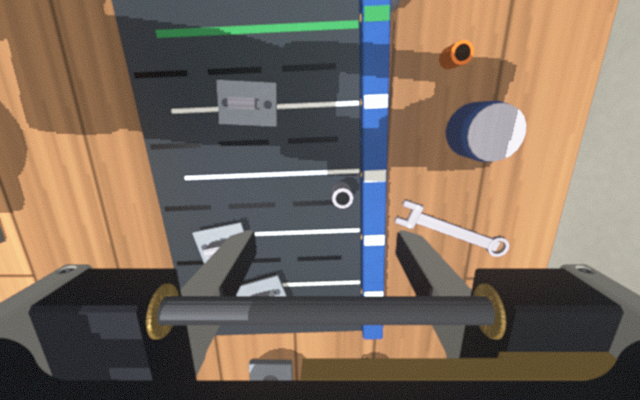

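The wrist view shows 3 pads (around (247,103), (220,240), (265,288)), the socket at (342,198), and bar and green mark at the top. The valve is at scene (200,145), with its red lever pointing up-left. Next I'll measure these.

```bash
cat > m1.py <<'E'
from h import *
S=cam('scene');D=cam('side');W=cam('wrist')
def tri(a,b,C1=S,C2=D):
    def r(C,p):
        _,f,cx,cy,T=C; d=T[:3,:3]@np.array([(p[0]-cx)/f,(p[1]-cy)/f,1]); return T[:3,3],d/np.linalg.norm(d)
    o1,d1=r(C1,a);o2,d2=r(C2,b)
    A=np.stack([d1,-d2],1);k=np.linalg.lstsq(A,o2-o1,rcond=None)[0]
    return (o1+k[0]*d1+o2+k[1]*d2)/2, np.linalg.norm(o1+k[0]*d1-o2-k[1]*d2)
if __name__=='__main__':
    def crop(C,x0,y0,w,h,k,n): save(cv2.resize(C[0][y0:y0+h,x0:x0+w],None,fx=k,fy=k,interpolation=cv2.INTER_CUBIC),n)
    crop(S,150,100,130,100,6,'s_valve');crop(D,330,110,70,60,9,'d_valve');crop(S,195,140,250,150,3.2,'s_rack')
    for n,u,v,z in [('valve dial',200,146,.07),('bin',452,258,.05),('nutcup',169,196,.05),('tin',284,293,.06),('piston',475,203,.05),('bearing',437,333,.016),('driver',265,122,.015),('unk',367,280,.04),('orange',327,300,.04)]:
        print(n,ray(S,u,v,z).round(3))
    for n,u,v,z in [('pad',247,103,.04),('pad',220,240,.04),('pad',265,288,.04),('sock',342,198,.06),('green bar',376,12,.054),('bar end',373,337,.054)]:
        print(n,ray(W,u,v,z).round(3))
    fr=W[0].astype(int); g=(fr[:,:,1]>fr[:,:,0]+60)&(fr[:,:,1]>fr[:,:,2]+50); b=(fr[:,:,2]>fr[:,:,0]+70)
    # bar left/right edges
    for v in range(20,340,20):
        xs=np.where(b[v,340:410])[0]
        if len(xs): print(v,ray(W,340+xs[0],v,.054)[:2].round(4),ray(W,340+xs[-1]+1,v,.054)[:2].round(4),len(xs))
E
python3 m1.py
```

```text
valve dial [ 0.504 -0.367  0.07 ]
bin [0.523 0.364 0.05 ]
nutcup [ 0.675 -0.347  0.05 ]
tin [0.788 0.061 0.06 ]
piston [0.337 0.364 0.05 ]
bearing [0.7   0.394 0.016]
driver [ 0.291 -0.292  0.015]
unk [0.662 0.208 0.04 ]
orange [0.75  0.149 0.04 ]
pad [0.507 0.094 0.04 ]
pad [ 0.455 -0.085  0.04 ]
pad [ 0.512 -0.162  0.04 ]
sock [ 0.621 -0.018  0.06 ]
green bar [0.653 0.183 0.054]
bar end [ 0.671 -0.237  0.054]
20 [0.6384 0.1757] [0.6667 0.1757] 3
40 [0.638  0.1571] [0.668  0.1571] 28
60 [0.641  0.1377] [0.6682 0.1377] 25
80 [0.6407 0.1176] [0.6696 0.1176] 26
100 [0.6415 0.0966] [0.6426 0.0966] 1
120 [0.6412 0.0747] [0.6701 0.0748] 25
140 [0.6444 0.052 ] [0.6716 0.052 ] 23
160 [0.6454 0.0283] [0.672  0.0283] 22
200 [ 0.6462 -0.0224] [ 0.6752 -0.0224] 23
220 [ 0.6473 -0.0495] [ 0.6769 -0.0495] 23
240 [ 0.6484 -0.0779] [ 0.6497 -0.0779] 1
260 [ 0.6496 -0.1076] [ 0.6793 -0.1076] 22
280 [ 0.6508 -0.1388] [ 0.6799 -0.1388] 21
```

View pics/s_valve.png

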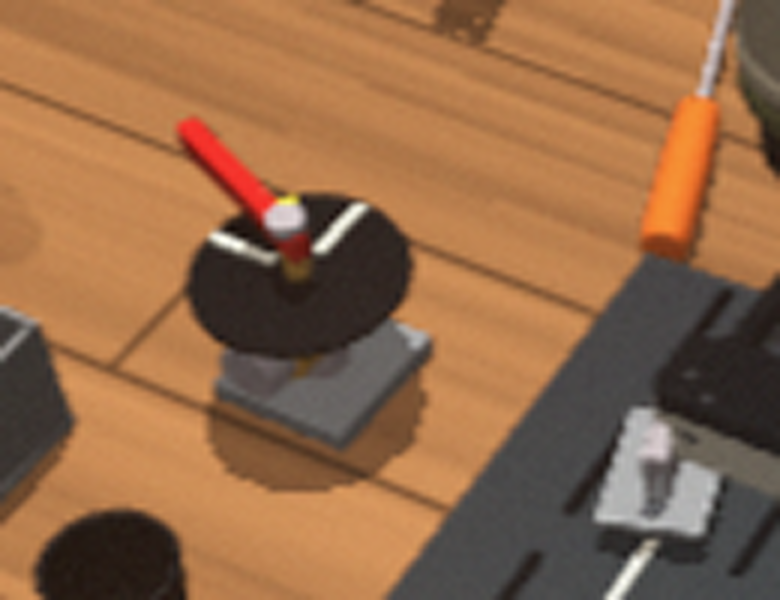

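View pics/d_valve.png

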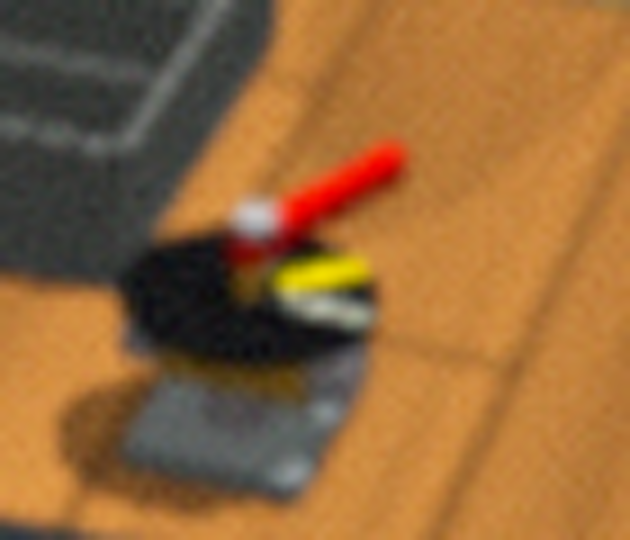

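View pics/s_rack.png

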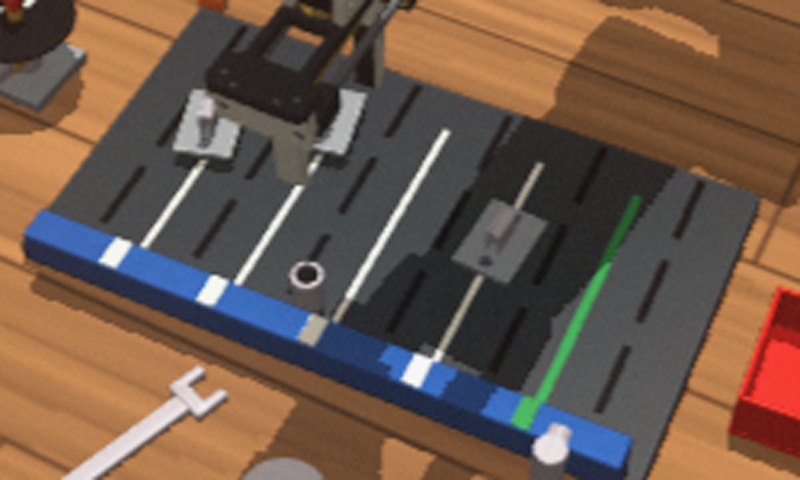

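Run:
```python
from m1 import *
s=lambda a,b:(150+a/6,100+b/6); d=lambda a,b:(330+a/9,110+b/9)
ang=lambda v:np.degrees(np.arctan2(v[1],v[0])).round(1)
# hub & tip
h,e1=tri(s(288,215),d(257,216)); t,e2=tri(s(192,128),d(392,155)); print(h,e1,t,e2,ang(t-h),np.linalg.norm(t-h))
for z in(.1,.104):
  print('scene lever',ang(ray(S,*s(192,128),z)-ray(S,*s(280,210),z)), ray(S,*s(288,215),z),ray(D,*d(257,216),z))
  print('side lever',ang(ray(D,*d(392,155),z)-ray(D,*d(257,216),z)))
c=ray(S,*s(301,275),.07);print('dial c',c)
for p in [(210,238),(272,258),(362,208),(318,250)]: q=ray(S,*s(*p),.07);print('marks',q,ang(q-c))
c=ray(D,*d(250,297),.07);print('dial c side',c)
for p in [(368,268),(285,278),(372,318),(285,295)]: q=ray(D,*d(*p),.07);print('marks',q,ang(q-c))
# ellipse fit dial
for C,(x0,y0,w,hh) in [(S,(175,125,50,40)),(D,(340,130,36,28))]:
  m=(C[0].max(2)<60)[y0:y0+hh,x0:x0+w].astype(np.uint8)
  cs=max(cv2.findContours(m,0,1)[0],key=cv2.contourArea); e=cv2.fitEllipse(cv2.convexHull(cs));print(e,ray(C,x0+e[0][0],y0+e[0][1],.07))
```

```text
[ 0.49761152 -0.37099493  0.10233459] 0.0015809866479568687 [ 0.46428287 -0.45163959  0.09416047] 0.0013180620349542932 -112.5 0.08764232632260775
scene lever -110.7 [ 0.49659893 -0.3719273   0.1       ] [ 0.49849143 -0.37625159  0.1       ]
side lever -118.7
scene lever -110.7 [ 0.49964184 -0.36882203  0.104     ] [ 0.49684072 -0.36962639  0.104     ]
side lever -118.7
dial c [ 0.5033316  -0.36669877  0.07      ]
marks [ 0.50278474 -0.41859925  0.07      ] -90.6
marks [ 0.50038671 -0.38512027  0.07      ] -99.1
marks [ 0.45415631 -0.36701427  0.07      ] -179.6
marks [ 0.48641612 -0.36919612  0.07      ] -171.6
dial c side [ 0.4957255  -0.36522417  0.07      ]
marks [ 0.45852521 -0.40420112  0.07      ] -133.7
marks [ 0.48697078 -0.38423334  0.07      ] -114.7
marks [ 0.44709384 -0.36855928  0.07      ] -176.1
marks [ 0.48339031 -0.37193937  0.07      ] -151.4
((24.389780044555664, 21.13901710510254), (25.60805320739746, 36.3115234375), 79.1701431274414) [ 0.50527752 -0.36791726  0.07      ]
((13.49571704864502, 12.95693302154541), (13.947420120239258, 31.013153076171875), 103.79364776611328) [ 0.50984387 -0.359693    0.07      ]
```

```bash
cat >> h.py <<'E'
def Rt(yaw):
    c,s=np.cos(np.radians(yaw)),np.sin(np.radians(yaw))
    return np.array([[-s,c,0],[c,s,0],[0,0,-1]])
def plan(wps):
    s=read_state(); R0=R.from_rotvec(s['orientation']).as_matrix(); p0=np.array(s['tool_pos'])
    print('t',round(s['t'],2),'p',p0.round(4),'yaw',np.degrees(np.arctan2(R0[1,1],R0[0,1])).round(2),'open',round(s['opening'],4),'F',np.round(s['force'],1))
    out=[]
    for o,x,y,z,yaw in wps:
        d=R0.T@(np.array([x,y,z])-p0)/.5; r=R.from_matrix(R0.T@Rt(yaw)).as_rotvec()/(np.pi/2)
        out.append([o]+[round(float(v),3)+0. for v in d]+[round(float(v),3)+0. for v in r])
    print(str(out).replace('], [',',\n'))
E
python3 - <<'E'
from h import *
plan([(.5,.472,-.436,.2,-22)])
E
```

```text
t 0.5 p [0.6    0.     0.2186] yaw -0.0 open 0.0927 F [-0.1 -0.4  0.1]
[[0.5, -0.872, -0.256, 0.037, 0.0, 0.0, 0.244]]
```

jog_arm(motion=[0.5,-0.872,-0.256,0.037,0,0,0.244,0.5,-0.872,-0.256,0.037,0,0,0.244,0.5,-0.872,-0.256,0.037,0,0,0.244,0.5,-0.872,-0.256,0.037,0,0,0.244,0.5,-0.872,-0.256,0.037,0,0,0.244,0.5,-0.872,-0.256,0.037,0,0,0.244,0.5,-0.872,-0.256,0.037,0,0,0.244,0.5,-0.872,-0.256,0.037,0,0,0.244])

```text
t: 1.3
tool_pos: [0.4866, -0.3854, 0.2025]
orientation: [2.604, 1.757, 0.0]
force: [0.6, -0.2, 0.5]
opening: 0.0462
```

Run:
```python
from h import *
plan([(.5,.472,-.436,.2,-22)])
```

```text
t 1.3 p [ 0.4866 -0.3854  0.2025] yaw -21.96 open 0.0462 F [ 0.6 -0.2  0.5]
[[0.5, -0.105, 0.011, 0.005, 0.0, 0.0, 0.0]]
```

jog_arm(motion=[0.5,-0.105,0.011,0.005,0,0,0,0.5,-0.105,0.011,0.005,0,0,0,0.5,-0.105,0.011,0.005,0,0,0])

```text
t: 1.6
tool_pos: [0.4711, -0.4374, 0.1995]
orientation: [-2.606, -1.754, -0.0]
force: [-0.2, -0.1, -0.2]
opening: 0.0466
```

Run:
```python
from h import *
plan([(.5,.472,-.436,.2,-22)])
W=cam('wrist');save(W[0],'w1')
S=cam('scene');save(S[0],'s1');D=cam('side');save(D[0],'d1')
```

```text
t 1.6 p [ 0.4711 -0.4374  0.1995] yaw -22.13 open 0.0466 F [-0.2 -0.1 -0.2]
[[0.5, 0.003, 0.001, -0.001, 0.0, 0.0, -0.001]]
```

View pics/w1.png

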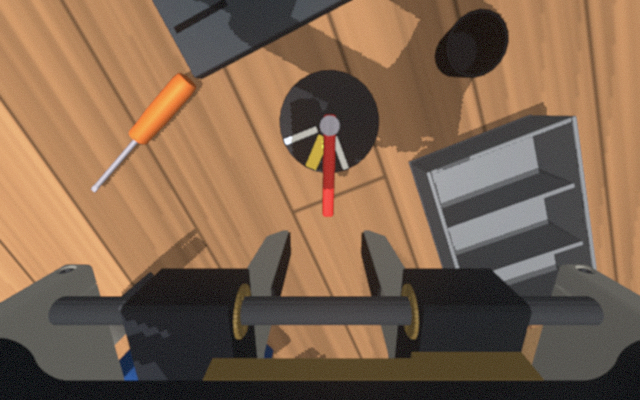

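View pics/s1.png

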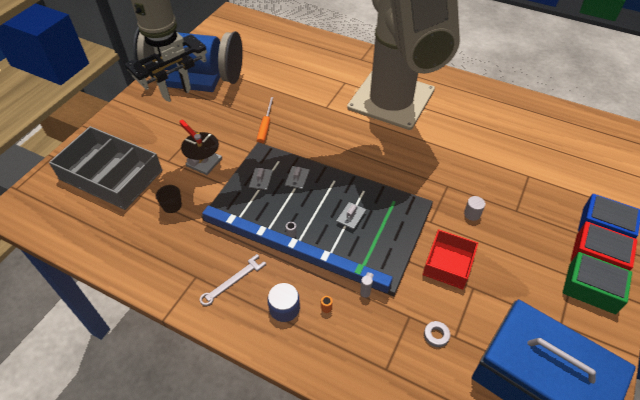

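Run:
```python
from h import *
W=cam('wrist')
ang=lambda v:np.degrees(np.arctan2(v[1],v[0])).round(1)
a=ray(W,330,125,.104);t=ray(W,328.5,214,.1);print(a,t,ang(t-a),np.linalg.norm(t-a))
for p in [(344,166),(338,148),(288,141),(312,131),(312,165),(320,141)]:
    print(p,ray(W,*p,.07),ang(ray(W,*p,.07)-a))
fr=W[0].astype(int);m=((fr[:,:,0]>140)&(fr[:,:,1]<70)).astype(np.uint8);m[260:]=0
ys,xs=np.where(m);P=np.array([ray(W,x,y,.1)[:2] for x,y in zip(xs,ys)])
l=cv2.fitLine(P.astype(np.float32),2,0,.01,.01).ravel();print(ang(l[:2]),l[2:],len(P))
```

```text
[ 0.50370269 -0.36943944  0.104     ] [ 0.46947887 -0.45186052  0.1       ] -112.5 0.08933367390375022
(344, 166) [ 0.50189943 -0.41691689  0.07      ] -92.2
(338, 148) [ 0.50283647 -0.3963284   0.07      ] -91.8
(288, 141) [ 0.45625443 -0.36969205  0.07      ] -179.7
(312, 131) [ 0.48387543 -0.3696415   0.07      ] -179.4
(312, 165) [ 0.46995946 -0.40290834  0.07      ] -135.2
(320, 141) [ 0.48776375 -0.38234027  0.07      ] -141.0
68.3 [ 0.48706543 -0.40679783] 560
```

Run:
```python
from h import *
plan([(.4,.475,-.436,.075,-22)])
```

```text
t 1.8 p [ 0.4729 -0.4347  0.2002] yaw -21.86 open 0.0466 F [ 1.4 -0.8  0.9]
[[0.4, -0.001, 0.005, 0.25, 0.0, 0.0, 0.002]]
```

jog_arm(motion=[0.4,-0.001,0.005,0.15,0,0,0,0.4,-0.001,0.005,0.25,0,0,0,0.4,-0.001,0.005,0.25,0,0,0,0,-0.001,0.005,0.25,0,0,0,0,-0.001,0.005,0.25,0,0,0,0,-0.001,0.005,0.25,0,0,0], grip_force=15)

```text
t: 2.4
tool_pos: [0.4769, -0.437, 0.0785]
orientation: [2.597, 1.758, 0.002]
force: [-0.2, 0.6, -0.2]
opening: 0.0178
```

```bash
cat > arc.py <<'E'
from h import *
import sys
def arc(a0,a1,n,ax=(.502,-.369),r=.072,z=.075,op=0.):
    # lever direction world angles; jaw yaw = dir+90 
    w=[]
    for k in range(1,n+1):
        a=a0+(a1-a0)*k/n
        w.append((op,ax[0]+r*np.cos(np.radians(a)),ax[1]+r*np.sin(np.radians(a)),z,a+90))
    plan(w)
if __name__=='__main__': arc(float(sys.argv[1]),float(sys.argv[2]),int(sys.argv[3]))
E
python3 arc.py -112 -180 8
```

```text
t 2.4 p [ 0.4769 -0.437   0.0785] yaw -21.81 open 0.0178 F [-0.2  0.6 -0.2]
[[0.0, 0.003, -0.026, 0.007, 0.003, 0.001, 0.097,
0.0, 0.007, -0.047, 0.007, 0.003, 0.001, 0.191,
0.0, 0.015, -0.066, 0.007, 0.003, 0.0, 0.285,
0.0, 0.026, -0.085, 0.007, 0.003, 0.0, 0.38,
0.0, 0.039, -0.102, 0.006, 0.003, 0.0, 0.474,
0.0, 0.055, -0.116, 0.006, 0.003, 0.0, 0.569,
0.0, 0.072, -0.128, 0.006, 0.003, -0.001, 0.663,
0.0, 0.091, -0.138, 0.006, 0.003, -0.001, 0.758]]
```

jog_arm(motion=[0,0,0,0.005,0,0,0,0,0,0,0.005,0,0,0])

```text
t: 2.6
tool_pos: [0.4778, -0.4377, 0.0784]
orientation: [2.595, 1.757, 0.003]
force: [-2.7, 2.5, 5.9]
opening: 0.0123
```

```bash
python3 arc.py -112 -166 7
```

```text
t 2.6 p [ 0.4778 -0.4377  0.0784] yaw -21.78 open 0.0123 F [-2.7  2.5  5.9]
[[0.0, 0.003, -0.026, 0.007, 0.005, 0.002, 0.088,
0.0, 0.007, -0.045, 0.006, 0.005, 0.001, 0.174,
0.0, 0.013, -0.063, 0.006, 0.005, 0.001, 0.26,
0.0, 0.022, -0.08, 0.006, 0.005, 0.001, 0.345,
0.0, 0.033, -0.096, 0.006, 0.005, 0.0, 0.431,
0.0, 0.046, -0.111, 0.006, 0.005, 0.0, 0.517,
0.0, 0.061, -0.123, 0.006, 0.005, 0.0, 0.602]]
```

jog_arm(motion=[0,0.003,-0.022,0,0,0,0.088,0,0.007,-0.042,0,0,0,0.174,0,0.013,-0.06,0,0,0,0.26,0,0.022,-0.078,0,0,0,0.345,0,0.033,-0.095,0,0,0,0.431,0,0.046,-0.11,0,0,0,0.517,0,0.061,-0.123,0,0,0,0.602])

```text
t: 3.3
tool_pos: [0.4335, -0.3875, 0.0787]
orientation: [3.11, 0.373, 0.014]
force: [11.5, -3.3, -9.3]
opening: 0.0119
```

```bash
python3 arc.py -166 -182 3;python3 - <<'E'
from h import *
S=cam('wrist');save(S[0],'w2')
E
```

```text
t 3.3 p [ 0.4335 -0.3875  0.0787] yaw -76.33 open 0.0119 F [11.5 -3.3 -9.3]
[[0.0, -0.002, -0.016, 0.007, 0.006, -0.005, 0.056,
0.0, 0.0, -0.029, 0.007, 0.006, -0.005, 0.115,
0.0, 0.003, -0.042, 0.007, 0.006, -0.006, 0.174]]
```

View pics/w2.png

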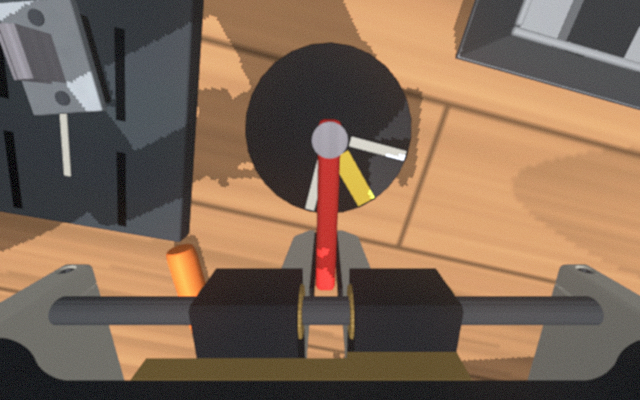

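jog_arm(motion=[0,-0.002,-0.016,0,0,0,0.056,0,0,-0.029,0,0,0,0.115,0,0.003,-0.042,0,0,0,0.174,0,0.003,-0.044,0,0,0,0.174,0,0.003,-0.044,0,0,0,0.174])

```text
t: 3.85
tool_pos: [0.4313, -0.371, 0.0805]
orientation: [3.121, -0.07, 0.024]
force: [5.0, -26.6, -16.1]
opening: 0.0122
```

```bash
python3 arc.py -180 -184 1;python3 - <<'E'
from h import *
W=cam('wrist');save(W[0],'w3')
fr=W[0].astype(int);m=((fr[:,:,0]>140)&(fr[:,:,1]<70)).astype(np.uint8);m[290:]=0;m[:,:300]=0;m[:,360:]=0
ys,xs=np.where(m);P=np.array([ray(W,x,y,.1)[:2] for x,y in zip(xs,ys)])
l=cv2.fitLine(P.astype(np.float32),2,0,.01,.01).ravel();print(np.degrees(np.arctan2(l[1],l[0])),l[2:],len(P))
E
```

```text
t 3.85 p [ 0.4313 -0.371   0.0805] yaw -92.56 open 0.0122 F [  5.  -26.6 -16.1]
[[0.0, -0.003, -0.014, 0.011, 0.012, -0.01, 0.016]]
-1.3465229 [ 0.4561849 -0.3709272] 2395
```

View pics/w3.png

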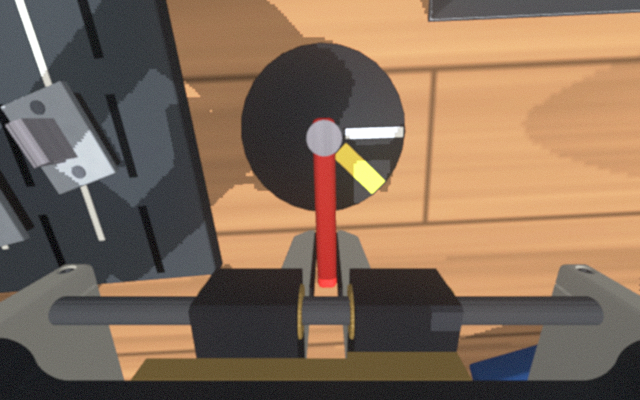

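jog_arm(motion=[0,0,0.008,0,0,0,0,0.4,0,0.006,0,0,0,0,0.4,0,0.006,0,0,0,0,0.4,0,0.006,0,0,0,0,0.4,0,0.006,-0.1,0,0,0,0.4,0,0.006,-0.2,0,0,0,0.4,0,0.006,-0.3,0,0,0,0.4,0,0.006,-0.3,0,0,0])

```text
t: 4.7
tool_pos: [0.4322, -0.3739, 0.2408]
orientation: [3.111, -0.069, 0.041]
force: [0.5, -0.1, 0.4]
opening: 0.0371
```

Run:
```python
from h import *
plan([(.6,.5,0.0,.36,0)])
W=cam('wrist');save(W[0],'w4')
```

```text
t 4.7 p [ 0.4322 -0.3739  0.2408] yaw -92.56 open 0.0371 F [ 0.5 -0.1  0.4]
[[0.6, 0.109, -0.746, -0.258, 0.028, 0.002, -1.028]]
```

View pics/w4.png

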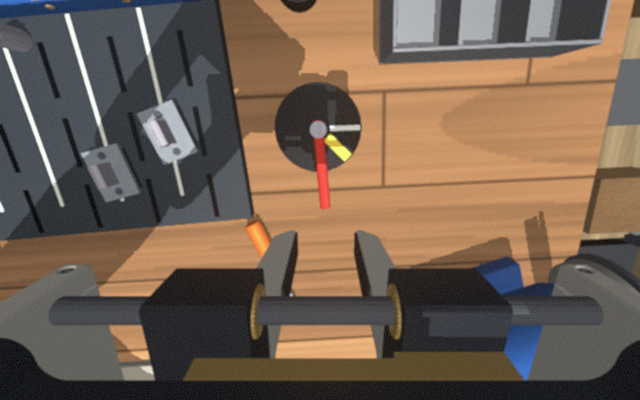

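Run:
```python
from h import *
plan([(.3,.5,-0.24,.33,0)])
```

```text
t 4.75 p [ 0.4312 -0.3729  0.2366] yaw -92.56 open 0.037 F [-0.6  0.5 -0.5]
[[0.3, 0.13, -0.267, -0.191, 0.025, 0.002, -1.028]]
```

jog_arm(motion=[0.3,0.13,-0.267,-0.191,0.025,0.002,-1.028,0.3,0.13,-0.267,-0.191,0.025,0.002,-1.028,0.3,0.13,-0.267,-0.191,0.025,0.002,-1.028,0.3,0.13,-0.267,-0.191,0.025,0.002,-1.028,0.3,0.13,-0.267,-0.191,0.025,0.002,-1.028,0.3,0.13,-0.267,-0.191,0.025,0.002,-1.028,0.3,0.13,-0.267,-0.191,0.025,0.002,-1.028,0.3,0.13,-0.267,-0.191,0.025,0.002,-1.028])

```text
refused, turn out of range in row 1
```

Run:
```python
from h import *
plan([(.3,.5,-0.24,.33,0)])
```

```text
t 4.75 p [ 0.4312 -0.3729  0.2366] yaw -92.56 open 0.037 F [-0.6  0.5 -0.5]
[[0.3, 0.13, -0.267, -0.191, 0.025, 0.002, -1.028]]
```

jog_arm(motion=[0.3,0.13,-0.267,-0.191,0.025,0.002,-0.9,0.3,0.13,-0.267,-0.191,0.025,0.002,-0.9,0.3,0.13,-0.267,-0.191,0.025,0.002,-0.9,0.3,0.13,-0.267,-0.191,0.025,0.002,-0.9,0.3,0.13,-0.267,-0.191,0.025,0.002,-0.9,0.3,0.13,-0.267,-0.191,0.025,0.002,-0.9,0.3,0.13,-0.267,-0.191,0.025,0.002,-0.9,0.3,0.13,-0.267,-0.191,0.025,0.002,-0.9])

```text
t: 5.55
tool_pos: [0.4998, -0.2393, 0.3288]
orientation: [2.626, 1.724, 0.008]
force: [0.7, -0.0, -0.0]
opening: 0.028
```

Run:
```python
from h import *
plan([(.3,.5,-0.24,.33,0)])
```

```text
t 5.55 p [ 0.4998 -0.2393  0.3288] yaw -23.42 open 0.028 F [ 0.7 -0.  -0. ]
[[0.3, -0.001, 0.001, -0.002, 0.003, -0.002, -0.26]]
```

jog_arm(motion=[0.3,0,0,0,0.003,-0.002,-0.26,0.3,0,0,0,0.003,-0.002,-0.26,0.3,0,0,0,0.003,-0.002,-0.26,0.3,0,0,0,0.003,-0.002,-0.26])

```text
t: 5.95
tool_pos: [0.4995, -0.239, 0.3275]
orientation: [-2.218, -2.222, 0.002]
force: [1.0, -0.1, -0.7]
opening: 0.0277
```

Run:
```python
from h import *
plan([(.3,.5,-0.24,.33,0)])
W=cam('wrist');save(W[0],'w5')
```

```text
t 5.95 p [ 0.4995 -0.239   0.3275] yaw 0.1 open 0.0277 F [ 1.  -0.1 -0.7]
[[0.3, -0.002, 0.001, -0.005, -0.001, -0.001, 0.001]]
```

View pics/w5.png

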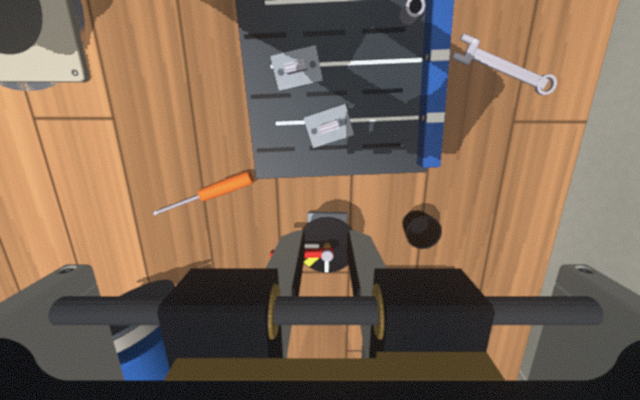

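jog_arm(motion=[0.3,0.3,0.04,-0.3,0,0,0,0.3,0.3,0.04,-0.3,0,0,0,0.3,0.3,0.04,-0.3,0,0,0,0.3,0.3,0.04,-0.3,0,0,0,0.3,0.3,0.04,-0.3,0,0,0,0.3,0.3,0.04,-0.3,0,0,0])

```text
t: 6.6
tool_pos: [0.5209, -0.0881, 0.4794]
orientation: [2.224, 2.218, 0.001]
force: [0.9, -0.6, -0.9]
opening: 0.0283
```

Run:
```python
from h import *
plan([(.3,.5,-0.24,.33,0)])
W=cam('wrist');save(W[0],'w6')
```

```text
t 6.6 p [ 0.5209 -0.0881  0.4794] yaw -0.15 open 0.0283 F [ 0.9 -0.6 -0.9]
[[0.3, -0.304, -0.041, 0.299, 0.001, 0.0, -0.002]]
```

View pics/w6.png

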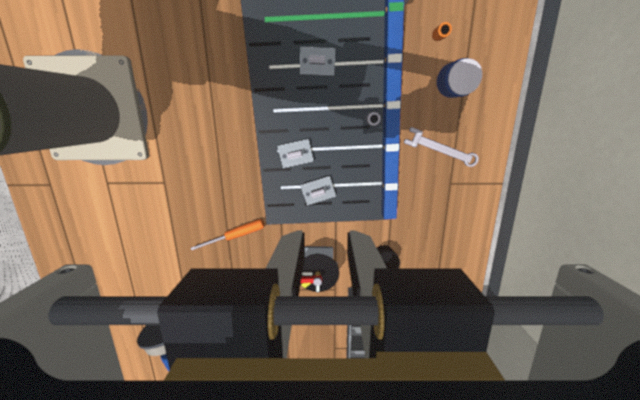

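```bash
cat > rk.py <<'E'
from h import *
def rackfit(W):
    fr=W[0].astype(int)
    # points at guesses given approx rack pose; refine with saturation/brightness centroids
    out=[]
    return out
W=cam('wrist');s=read_state()
fr=W[0].astype(int); mx=fr.max(2);mn=fr.min(2)
def line(p0,p1,green=False):
    # scan columns between, centroid in rows of bright pixels
    P=[]
    for u in range(int(p0[0]),int(p1[0])+1):
        v=p0[1]+(p1[1]-p0[1])*(u-p0[0])/(p1[0]-p0[0]); a=int(v)-5; col=fr[max(a,0):a+11,u]
        w=(col[:,1]-(col[:,0] if green else 0)).astype(float); w=np.clip(w-np.median(w)-15,0,None)
        if w.sum()>20: P.append(ray(W,u,max(a,0)+(w*np.arange(len(w))).sum()/w.sum(),.02)[:2])
    P=np.array(P,np.float32);l=cv2.fitLine(P,2,0,.01,.01).ravel();
    if l[0]<0:l[:2]*=-1
    return l
for n,a,b,g in [('g',(268,19),(378,14),1),('1',(340,65),(380,62),0),('2',(280,110),(360,107),0),('3',(318,150),(380,148),0),('4',(338,187),(380,184.5),0)]:
    l=line(a,b,g); print(n,np.degrees(np.arctan2(l[1],l[0])).round(2),'y at x=.60',l[3]+(.60-l[2])*l[1]/l[0])
P=[]
for v in range(15,215):
    row=fr[v,370:410]; b=(row[:,2]-row[:,0]>60); xs=np.where(b)[0]
    if len(xs)>5 : P.append([*ray(W,370+xs[0],v,.054)[:2],*ray(W,371+xs[-1],v,.054)[:2]])
P=np.array(P,np.float32)
for k in (0,2):
    l=cv2.fitLine(P[:,k:k+2],4,0,.01,.01).ravel(); print('bar edge dir',np.degrees(np.arctan2(l[1],l[0])),'x at y=0',l[2]-l[3]*l[0]/l[1])
E
python3 rk.py
python3 - <<'E'
import cv2
a=cv2.imread('pics/w6.png')[0:230,240:410];cv2.imwrite('pics/w6z.png',cv2.resize(a,None,fx=2.6,fy=2.6,interpolation=cv2.INTER_CUBIC))
E
```

```text
g 2.41 y at x=.60 0.17974986
1 2.45 y at x=.60 0.093449175
2 2.4 y at x=.60 0.0070996513
3 2.44 y at x=.60 -0.07920508
4 2.4 y at x=.60 -0.16560543
bar edge dir -87.51358 x at y=0 0.6449184
bar edge dir -87.6362 x at y=0 0.6742214
```

View pics/w6z.png

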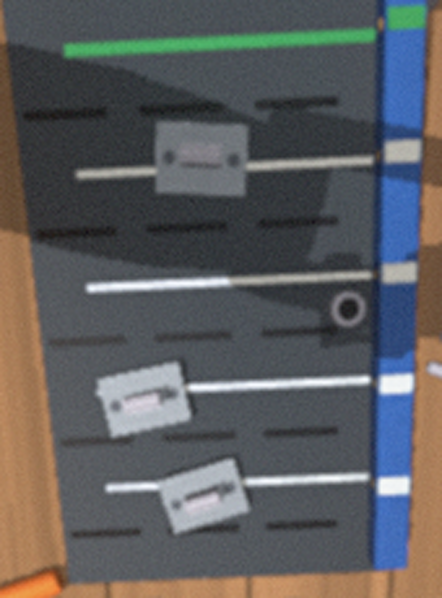

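```bash
cat > pads.py <<'E'
from h import *
O=np.array([.5447,.0048]);yaw=np.radians(2.42);ex=np.array([np.cos(yaw),np.sin(yaw)]);ey=np.array([-ex[1],ex[0]])
def torack(p): d=np.asarray(p)[:2]-O; return d@ex,d@ey
def toworld(x,y): return O+x*ex+y*ey
def pads(W,guess,thr):
    g=cv2.cvtColor(W[0],cv2.COLOR_RGB2GRAY)
    for (u,v),t in zip(guess,thr):
        x0,y0=int(u)-32,max(int(v)-28,0); c=g[y0:y0+56,x0:x0+64]
        c=cv2.resize(c,None,fx=4,fy=4,interpolation=cv2.INTER_CUBIC)
        m=(c>t).astype(np.uint8); m=cv2.morphologyEx(m,cv2.MORPH_CLOSE,np.ones((25,25)));m=cv2.morphologyEx(m,cv2.MORPH_OPEN,np.ones((29,29)))
        cs=max(cv2.findContours(m,0,1)[0],key=cv2.contourArea).reshape(-1,2)
        P=np.array([ray(W,x0+(a+.5)/4-.5,y0+(b+.5)/4-.5,.036)[:2] for a,b in cs],np.float32)
        r=cv2.minAreaRect(P*1000); bx=cv2.boxPoints(r); e=bx[1]-bx[0]; f=bx[2]-bx[1]
        l=e if np.linalg.norm(e)>np.linalg.norm(f) else f
        a=np.degrees(np.arctan2(l[1],l[0])); a=(a+90)%180-90
        c=np.array(r[0])/1000
        print('pad world',c.round(4),'ang',a.round(1),'size',np.round(r[1],1),'rack',np.round(torack(c),4))
E
python3 - <<'E'
from pads import *
W=cam('wrist')
pads(W,[(317,60),(295,153),(318,190)],[100,130,130])
s=ray(W,240+348/2.6,308/2.6,.06);print('socket',s,torack(s))
g=cv2.cvtColor(W[0],cv2.COLOR_RGB2GRAY);print(g[60,290:345:3])
S=cam('scene');save(S[0],'s2')
fr=S[0].astype(int);m=((fr[:,:,0]>130)&(fr[:,:,1]<60)&(fr[:,:,2]<60)).astype(np.uint8);m[:,:420]=0;m[:,490:]=0;m[:225]=0;m[295:]=0
cs=max(cv2.findContours(m,0,1)[0],key=cv2.contourArea);h=cv2.approxPolyDP(cv2.convexHull(cs),4,True).reshape(-1,2);print(h);
for p in h: print(ray(S,*p,.05)[:2],ray(S,*p,0)[:2])
E
```

```text
pad world [0.505  0.0937] ang -2.8 size [49.1 70.1] rack [-0.0359  0.0905]
pad world [ 0.4566 -0.0915] ang 11.5 size [76.8 52. ] rack [-0.0921 -0.0925]
pad world [ 0.5065 -0.176 ] ang 16.9 size [77.5 51. ] rack [-0.0458 -0.179 ]
socket [ 0.61730833 -0.0188268   0.06      ] (np.float64(0.07154594801914965), np.float64(-0.026671567699242116))
[ 51  52  46  58 111  72  91 119 122 123 123 122 119  85  76 109  80  75
  92]
[[438 230]
 [477 243]
 [467 278]
 [426 264]]
[0.46087837 0.30788921] [0.42295482 0.30409995]
[0.45473425 0.40362163] [0.41651123 0.40449844]
[0.55887968 0.41092498] [0.52573278 0.41215777]
[0.56625362 0.31500094] [0.53346614 0.31155832]
```

Run:
```python
from h import *
plan([(.55,.6173,-.0188,.13,-87.6)])
```

```text
t 6.8 p [ 0.5199 -0.0903  0.4753] yaw -0.28 open 0.0281 F [ 0.4 -0.1 -0.4]
[[0.55, 0.143, 0.198, 0.69, -0.004, 0.002, 0.97]]
```

jog_arm(motion=[0.55,0.143,0.198,0.69,0,0,0.97,0.55,0.143,0.198,0.69,0,0,0.97,0.55,0.143,0.198,0.69,0,0,0.97,0.55,0.143,0.198,0.69,0,0,0.97,0.55,0.143,0.198,0.69,0,0,0.97,0.55,0.143,0.198,0.69,0,0,0.97,0.55,0.143,0.198,0.69,0,0,0.97,0.55,0.143,0.198,0.69,0,0,0.97])

```text
t: 7.6
tool_pos: [0.6129, -0.0188, 0.1211]
orientation: [-3.086, -0.562, 0.025]
force: [0.2, 1.5, -0.1]
opening: 0.0512
```

Run:
```python
from h import *
plan([(.55,.6173,-.0188,.13,-87.6)])
```

```text
t 7.6 p [ 0.6129 -0.0188  0.1211] yaw -69.37 open 0.0512 F [ 0.2  1.5 -0.1]
[[0.55, 0.008, 0.003, -0.018, -0.004, 0.01, 0.203]]
```

jog_arm(motion=[0.55,0.008,0.003,-0.018,0,0.01,0.203,0.55,0.008,0.003,-0.018,0,0.01,0.203,0.55,0.008,0.003,-0.018,0,0.01,0.203,0.55,0.008,0.003,-0.018,0,0.01,0.203])

```text
t: 8.0
tool_pos: [0.6164, -0.0198, 0.1289]
orientation: [-3.135, -0.067, 0.004]
force: [0.2, -0.4, -0.2]
opening: 0.0512
```

Run:
```python
from h import *
plan([(.55,.6173,-.0188,.028,-87.6)])
W=cam('wrist');save(W[0],'w7')
print(proj(W,[.6173,-.0188,.06]))
```

```text
t 8.0 p [ 0.6164 -0.0198  0.1289] yaw -87.56 open 0.0512 F [ 0.2 -0.4 -0.2]
[[0.55, 0.002, -0.001, 0.202, -0.004, 0.002, 0.0]]
[325.69089559 207.00227184]
```

View pics/w7.png

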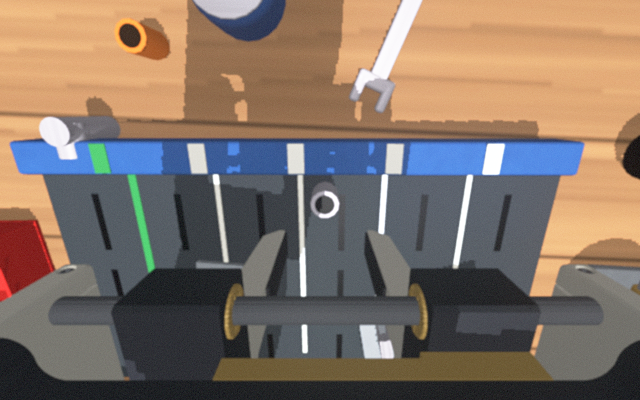

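jog_arm(motion=[0.55,0.004,-0.001,0.1,0,0,0,0.55,0.004,-0.001,0.2,0,0,0,0.55,0.004,-0.001,0.2,0,0,0,0.55,0.004,-0.001,0.2,0,0,0,0,0.004,-0.001,0.2,0,0,0,0,0.004,-0.001,0.2,0,0,0,0,0.004,-0.001,0.2,0,0,0,0,0.004,-0.001,0.2,0,0,0], grip_force=25)

```text
t: 8.85
tool_pos: [0.6193, -0.0185, 0.0307]
orientation: [-3.136, -0.069, 0.0]
force: [-0.7, 0.7, 4.2]
opening: 0.0255
```

Run:
```python
from h import *
plan([(0,.6173,-.0188,.14,-87.6),(0,.51,.359,.14,-87.6)])
```

```text
t 8.85 p [ 0.6193 -0.0185  0.0307] yaw -87.49 open 0.0255 F [-0.7  0.7  4.2]
[[0, -0.004, -0.001, -0.219, -0.003, 0.0, 0.001,
0, -0.185, -0.765, -0.215, -0.003, 0.0, 0.001]]
```

jog_arm(motion=[0,0,0,-0.1,0,0,0,0,0,0,-0.2,0,0,0,0,-0.005,-0.06,-0.22,0,0,0,0,-0.03,-0.16,-0.22,0,0,0,0,-0.055,-0.26,-0.22,0,0,0,0,-0.08,-0.36,-0.22,0,0,0,0,-0.105,-0.46,-0.22,0,0,0,0,-0.13,-0.56,-0.22,0,0,0])

```text
t: 9.65
tool_pos: [0.5434, 0.2521, 0.1425]
orientation: [-3.136, -0.069, -0.0]
force: [0.4, -0.2, -0.5]
opening: 0.0255
```

Run:
```python
from h import *
plan([(0,.51,.359,.14,-86),(0,.51,.359,.06,-86)])
```

```text
t 9.65 p [0.5434 0.2521 0.1425] yaw -87.49 open 0.0255 F [ 0.4 -0.2 -0.5]
[[0, -0.057, -0.216, 0.006, -0.003, 0.0, -0.017,
0, -0.057, -0.216, 0.166, -0.003, 0.0, -0.017]]
```

jog_arm(motion=[0,-0.029,-0.108,0,0,0,-0.01,0,-0.057,-0.216,0.006,0,0,-0.017,0,-0.057,-0.216,0.006,0,0,-0.017,0,-0.057,-0.216,0.09,0,0,-0.017,0,-0.057,-0.216,0.18,0,0,-0.017,0,-0.057,-0.216,0.194,0,0,-0.017,0.4,-0.057,-0.216,0.194,0,0,-0.017,0.4,-0.057,-0.216,0.194,0,0,-0.017])

```text
t: 10.45
tool_pos: [0.5118, 0.3597, 0.0487]
orientation: [-3.133, -0.11, -0.005]
force: [0.1, -0.3, -0.1]
opening: 0.0351
```

Run:
```python
from h import *
plan([(.4,.51,.359,.2,-86)])
```

```text
t 10.45 p [0.5118 0.3597 0.0487] yaw -85.99 open 0.0351 F [ 0.1 -0.3 -0.1]
[[0.4, -0.003, -0.001, -0.303, -0.004, -0.002, 0.0]]
```

jog_arm(motion=[0.4,0,0,-0.1,0,0,0,0.4,0,0,-0.2,0,0,0,0.4,0,0,-0.3,0,0,0,0.4,0,0,-0.34,0,0,0])

```text
t: 10.85
tool_pos: [0.5147, 0.3601, 0.2295]
orientation: [-3.126, -0.109, -0.024]
force: [0.2, 0.2, 0.5]
opening: 0.0374
```

Run:
```python
from h import *
plan([(.4,.43,.09,.22,-87.6)])
W=cam('wrist');save(W[0],'w8');W=cam('scene');save(W[0],'s3')
```

```text
t 10.85 p [0.5147 0.3601 0.2295] yaw -86.01 open 0.0374 F [0.2 0.2 0.5]
[[0.4, -0.207, 0.527, 0.009, -0.008, -0.01, 0.018]]
```

View pics/s3.png

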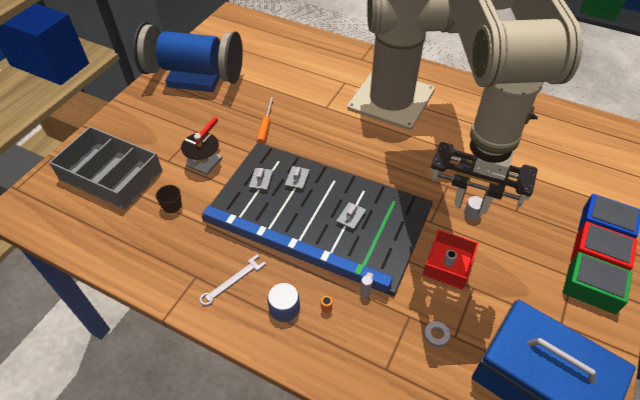

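Run:
```python
from h import *
plan([(.4,.39,-.03,.26,-87.6)])
```

```text
t 10.95 p [0.5152 0.3604 0.229 ] yaw -86.01 open 0.0372 F [ 0.5 -0.8  0.8]
[[0.4, -0.303, 0.761, -0.077, -0.009, -0.011, 0.018]]
```

jog_arm(motion=[0.4,-0.303,0.761,-0.077,-0.009,-0.011,0.018,0.4,-0.303,0.761,-0.077,-0.009,-0.011,0.018,0.4,-0.303,0.761,-0.077,-0.009,-0.011,0.018,0.4,-0.303,0.761,-0.077,-0.009,-0.011,0.018,0.4,-0.303,0.761,-0.077,-0.009,-0.011,0.018,0.4,-0.303,0.761,-0.077,-0.009,-0.011,0.018,0.4,-0.303,0.761,-0.077,-0.009,-0.011,0.018,0.4,-0.303,0.761,-0.077,-0.009,-0.011,0.018])

```text
t: 11.75
tool_pos: [0.3921, -0.0231, 0.2605]
orientation: [3.139, 0.065, 0.004]
force: [1.3, -0.8, 0.0]
opening: 0.0372
```

jog_arm(motion=[0.4,-0.02,0.06,0,0,0,0,0.4,-0.02,0.06,0,0,0,0])

```text
t: 11.95
tool_pos: [0.3828, -0.057, 0.2622]
orientation: [3.137, 0.056, 0.009]
force: [0.3, 0.6, 0.2]
opening: 0.0374
```

Run:
```python
from pads import *
plan([(.4,.39,-.03,.26,-87.6)])
W=cam('wrist');save(W[0],'w9')
for p in [(.505,.0937),(.4566,-.0915),(.5065,-.176)]: print(proj(W,[*p,.036]))
```

```text
t 11.95 p [ 0.3828 -0.057   0.2622] yaw -87.95 open 0.0374 F [0.3 0.6 0.2]
[[0.4, 0.016, -0.054, 0.004, 0.002, -0.004, -0.004]]
[214.31969993  77.85529917]
[352.33965882 121.22897976]
[418.2107696   84.69001475]
```

View pics/w9.png

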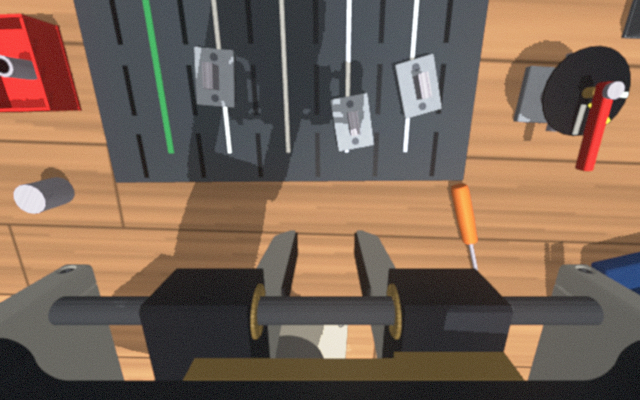

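Run:
```python
import cv2
a=cv2.imread('pics/w9.png')[35:165,185:450];cv2.imwrite('pics/w9z.png',cv2.resize(a,None,fx=3,fy=3,interpolation=cv2.INTER_CUBIC))
```

```text
(no output)
```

View pics/w9z.png

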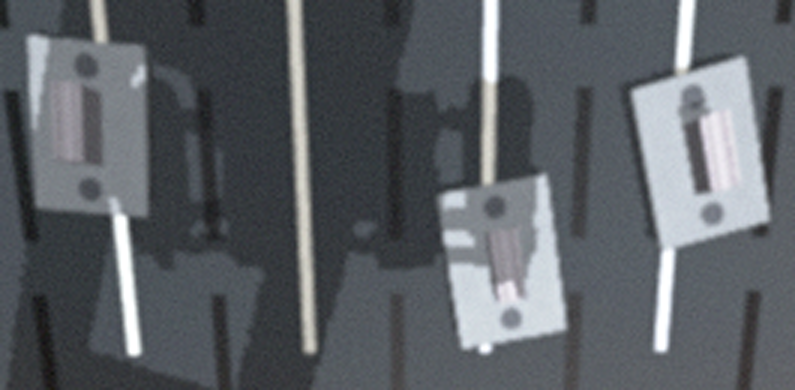

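```bash
cat > c4.py <<'E'
from pads import *
def c4(W,name,cor,holes=None,off=(0,0),k=1,z=.036):
    f=lambda p: ray(W,off[0]+(p[0]+.5)/k-.5,off[1]+(p[1]+.5)/k-.5,z)[:2]
    P=np.array([f(p) for p in cor]);c=P.mean(0)
    a=((P[0]-P[3])+(P[1]-P[2]));a*=np.sign(a[0]);ang=np.degrees(np.arctan2(a[1],a[0]))
    print(name,'c',c.round(4),'ang',ang.round(1),'sizes',[round(float(np.linalg.norm(P[i]-P[i-1]))*1000,1) for i in range(4)],'rack',np.round(torack(c),4),'relang',round(ang-2.42,1))
    if holes:
        h=[f(p) for p in holes];d=h[0]-h[1];d*=np.sign(d[0]);print('   holes c',((h[0]+h[1])/2).round(4),np.degrees(np.arctan2(d[1],d[0])).round(1))
E
python3 - <<'E'
from c4 import *
W=cam('wrist');o=(185,35)
c4(W,'A',[(27,38),(147,46),(147,215),(38,207)],[(87,66),(90,189)],o,3)
c4(W,'B',[(438,196),(546,175),(567,328),(462,349)],[(495,207),(511,318)],o,3)
c4(W,'C',[(631,89),(745,57),(769,218),(667,249)],[(692,97),(712,213)],o,3)
E
```

```text
A c [0.5056 0.0954] ang -2.5 sizes [68.3, 50.9, 68.9, 48.8] rack [-0.0353  0.0922] relang -5.0
   holes c [0.5056 0.096 ] -3.1
B c [ 0.4551 -0.0896] ang 12.4 sizes [69.3, 48.9, 68.5, 50.1] rack [-0.0935 -0.0905] relang 9.9
   holes c [ 0.4553 -0.0895] 12.2
C c [ 0.5048 -0.175 ] ang 18.8 sizes [70.0, 49.7, 68.2, 47.0] rack [-0.0475 -0.178 ] relang 16.4
   holes c [ 0.5045 -0.1746] 18.0
```

Run:
```python
from h import *
plan([(.4,.5055,.0955,.10,-92.7),(.4,.5055,.0955,.041,-92.7)])
```

```text
t 12.05 p [ 0.3836 -0.054   0.2615] yaw -87.79 open 0.037 F [ 1.  -0.  -0.4]
[[0.4, 0.254, -0.29, 0.324, 0.001, -0.003, 0.055,
0.4, 0.253, -0.29, 0.442, 0.001, -0.003, 0.055]]
```

jog_arm(motion=[0.4,0.254,-0.29,0.324,0,-0.003,0.055,0.4,0.254,-0.29,0.324,0,-0.003,0.055,0.4,0.254,-0.29,0.324,0,-0.003,0.055,0.4,0.254,-0.29,0.324,0,-0.003,0.055,0.4,0.254,-0.29,0.324,0,-0.003,0.055,0.4,0.254,-0.29,0.324,0,-0.003,0.055,0.4,0.254,-0.29,0.324,0,-0.003,0.055])

```text
t: 12.75
tool_pos: [0.5044, 0.0976, 0.0981]
orientation: [3.139, -0.069, -0.006]
force: [-0.2, 0.0, 0.3]
opening: 0.037
```

Run:
```python
from h import *
plan([(.4,.5055,.0955,.041,-92.7)])
W=cam('wrist');save(W[0],'w10')
```

```text
t 12.75 p [0.5044 0.0976 0.0981] yaw -92.53 open 0.037 F [-0.2  0.   0.3]
[[0.4, 0.003, 0.004, 0.114, 0.001, 0.003, 0.002]]
```

View pics/w10.png

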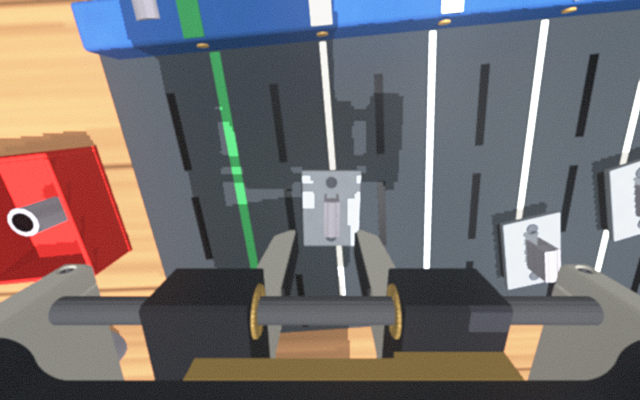

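jog_arm(motion=[0.4,0.002,0.003,0.08,0,0,0,0.4,0.002,0.003,0.112,0,0,0,0.4,0.002,0.003,0.112,0,0,0,0,0.002,0.003,0.112,0,0,0,0,0.002,0.003,0.112,0,0,0,0,0.002,0.003,0.112,0,0,0,0,0.002,0.003,0.112,0,0,0,0,0.002,0.003,0.112,0,0,0], grip_force=20)

```text
t: 13.6
tool_pos: [0.5076, 0.0948, 0.0457]
orientation: [3.139, -0.071, 0.003]
force: [-2.2, -2.2, 7.6]
opening: 0.0118
```

```bash
cat > mv.py <<'E'
from pads import *
import sys
# rack x,y waypoints ; yaw rack -90
def go(z,wps,op=0.,yaw=-87.58):
    plan([(op,*toworld(x,y),z,yaw) for x,y in wps])
    s=read_state();print('rack tool',np.round(torack(s['tool_pos']),4))
E
python3 - <<'E'
from mv import *
go(.042,[(0,.12),(0.03,.172),(.065,.172)])
E
```

```text
t 13.6 p [0.5076 0.0948 0.0457] yaw -92.61 open 0.0118 F [-2.2 -2.2  7.6]
[[0.0, 0.061, -0.063, 0.007, 0.001, -0.001, -0.056,
0.0, 0.112, -0.171, 0.007, 0.001, -0.001, -0.056,
0.0, 0.182, -0.178, 0.007, 0.001, -0.001, -0.056]]
rack tool [-0.0333  0.0915]
```

jog_arm(motion=[0,0.03,-0.03,0,0,0,-0.03,0,0.061,-0.063,0,0,0,-0.056,0,0.08,-0.1,0,0,0,-0.056,0,0.1,-0.14,0,0,0,-0.056,0,0.112,-0.172,0,0,0,-0.056,0,0.13,-0.175,0,0,0,-0.056,0,0.15,-0.176,0,0,0,-0.056,0,0.165,-0.177,0,0,0,-0.056])

```text
t: 14.4
tool_pos: [0.5949, 0.1788, 0.0456]
orientation: [3.138, 0.066, 0.004]
force: [0.8, -0.2, -2.1]
opening: 0.0119
```

Run:
```python
from mv import *
go(.042,[(.06,.172),(.065,.172)])
W=cam('wrist');save(W[0],'w11')
```

```text
t 14.4 p [0.5949 0.1788 0.0456] yaw -87.59 open 0.0119 F [ 0.8 -0.2 -2.1]
[[0.0, 0.005, -0.001, 0.007, 0.002, -0.001, 0.0,
0.0, 0.015, -0.001, 0.007, 0.002, -0.001, 0.0]]
rack tool [0.0575 0.1717]
```

View pics/w11.png

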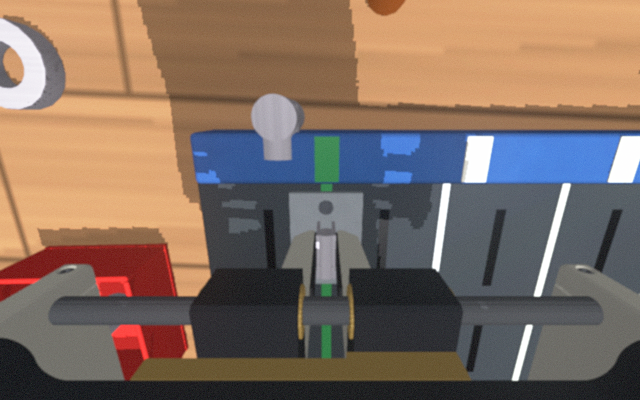

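jog_arm(motion=[0,0.008,-0.001,0,0,0,0,0,0.014,-0.001,0,0,0,0,0,0.02,-0.001,0,0,0,0,0,0.022,-0.001,0,0,0,0,0,0.022,-0.001,0,0,0,0])

```text
t: 14.95
tool_pos: [0.6052, 0.179, 0.0456]
orientation: [3.138, 0.065, -0.001]
force: [-8.4, -3.5, 4.4]
opening: 0.0119
```

Run:
```python
from mv import *
go(.042,[(.06,.172),(.065,.172)])
W=cam('wrist');save(W[0],'w12')
```

```text
t 14.95 p [0.6052 0.179  0.0456] yaw -87.62 open 0.0119 F [-8.4 -3.5  4.4]
[[0.0, -0.016, -0.001, 0.007, 0.002, 0.0, 0.0,
0.0, -0.006, -0.001, 0.007, 0.002, 0.0, 0.0]]
rack tool [0.0678 0.1715]
```

View pics/w12.png

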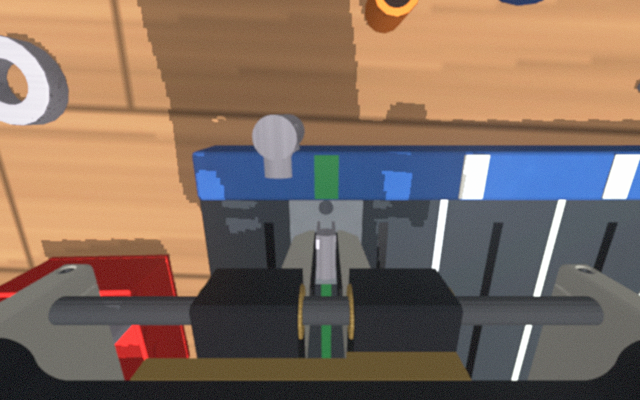

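jog_arm(motion=[0,-0.002,0,0,0,0,0,0.3,-0.002,0,0,0,0,0,0.4,-0.002,0,0,0,0,0,0.4,-0.002,0,0,0,0,0,0.4,-0.002,0,-0.08,0,0,0,0.4,-0.002,0,-0.16,0,0,0,0.4,-0.002,0,-0.16,0,0,0])

```text
t: 15.7
tool_pos: [0.6087, 0.1802, 0.1334]
orientation: [3.14, 0.065, 0.018]
force: [0.7, 0.6, 1.3]
opening: 0.037
```

Run:
```python
from h import *
plan([(.4,.455,-.0896,.1,12.3-90)])
W=cam('wrist');save(W[0],'w13')
```

```text
t 15.7 p [0.6087 0.1802 0.1334] yaw -87.62 open 0.037 F [0.7 0.6 1.3]
[[0.4, -0.33, 0.526, 0.064, 0.001, -0.007, -0.11]]
```

View pics/w13.png

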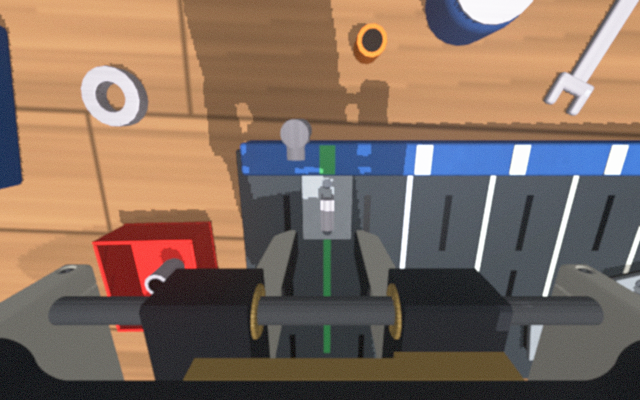

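jog_arm(motion=[0.4,-0.33,0.526,0.05,0,-0.007,-0.11,0.4,-0.33,0.526,0.05,0,-0.007,-0.11,0.4,-0.33,0.526,0.05,0,-0.007,-0.11,0.4,-0.33,0.526,0.05,0,-0.007,-0.11,0.4,-0.33,0.526,0.05,0,-0.007,-0.11,0.4,-0.33,0.526,0.05,0,-0.007,-0.11,0.4,-0.33,0.526,0.06,0,-0.007,-0.11,0.4,-0.33,0.526,0.06,0,-0.007,-0.11])

```text
t: 16.55
tool_pos: [0.4521, -0.0907, 0.0981]
orientation: [3.123, 0.331, -0.008]
force: [0.2, 0.5, -0.0]
opening: 0.0373
```

Run:
```python
from h import *
plan([(.4,.455,-.0896,.042,12.3-90)])
W=cam('wrist');save(W[0],'w14')
```

```text
t 16.55 p [ 0.4521 -0.0907  0.0981] yaw -77.91 open 0.0373 F [ 0.2  0.5 -0. ]
[[0.4, 0.007, -0.001, 0.112, 0.001, 0.003, -0.002]]
```

View pics/w14.png

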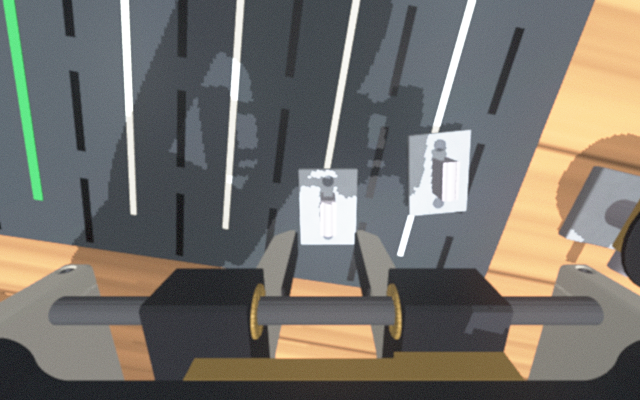

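jog_arm(motion=[0.4,0.004,-0.001,0.08,0,0,0,0.4,0.004,-0.001,0.11,0,0,0,0.4,0.004,-0.001,0.11,0,0,0,0,0.004,-0.001,0.11,0,0,0,0,0.004,-0.001,0.11,0,0,0,0,0.004,-0.001,0.11,0,0,0,0,0.004,-0.001,0.11,0,0,0,0,0.004,-0.001,0.11,0,0,0], grip_force=20)

```text
t: 17.4
tool_pos: [0.456, -0.0894, 0.045]
orientation: [3.121, 0.332, -0.003]
force: [0.8, -1.3, 5.7]
opening: 0.0117
```

Run:
```python
from mv import *
go(.042,[(-.05,-.04),(-0.02,.04),(0,.086),(.06,.086),(.067,.086)])
```

```text
t 17.4 p [ 0.456  -0.0894  0.045 ] yaw -77.84 open 0.0117 F [ 0.8 -1.3  5.7]
[[0.0, 0.101, -0.085, 0.006, 0.002, 0.001, 0.108,
0.0, 0.187, -0.232, 0.005, 0.002, 0.001, 0.108,
0.0, 0.242, -0.316, 0.005, 0.002, 0.001, 0.108,
0.0, 0.36, -0.296, 0.005, 0.002, 0.001, 0.108,
0.0, 0.374, -0.294, 0.005, 0.002, 0.001, 0.108]]
rack tool [-0.0926 -0.0904]
```

jog_arm(motion=[0,0.05,-0.043,0,0,0,0.054,0,0.101,-0.085,0,0,0,0.108,0,0.13,-0.135,0,0,0,0.108,0,0.16,-0.185,0,0,0,0.108,0,0.187,-0.232,0,0,0,0.108,0,0.215,-0.275,0,0,0,0.108,0,0.242,-0.316,0,0,0,0.108,0,0.28,-0.31,0,0,0,0.108])

```text
t: 18.2
tool_pos: [0.5581, 0.0941, 0.0448]
orientation: [3.139, 0.07, -0.01]
force: [-10.8, 0.4, 13.5]
opening: 0.012
```

Run:
```python
from mv import *
go(.045,[(.058,.086),(.067,.086)])
```

```text
t 18.2 p [0.5581 0.0941 0.0448] yaw -87.44 open 0.012 F [-10.8   0.4  13.5]
[[0.0, 0.082, 0.006, -0.001, 0.001, 0.004, 0.002,
0.0, 0.1, 0.006, -0.001, 0.001, 0.004, 0.002]]
rack tool [0.0171 0.0887]
```

jog_arm(motion=[0,0.03,0.003,-0.002,0,0.003,0.002,0,0.055,0.006,-0.002,0,0.003,0.002,0,0.075,0.006,-0.002,0,0.003,0.002,0,0.09,0.006,-0.002,0,0.003,0.002,0,0.1,0.006,-0.002,0,0.003,0.002,0,0.105,0.006,-0.002,0,0.003,0.002,0,0.105,0.006,-0.002,0,0.003,0.002])

```text
t: 18.9
tool_pos: [0.6092, 0.0933, 0.045]
orientation: [3.139, 0.065, -0.008]
force: [-4.7, -0.1, 0.8]
opening: 0.0121
```

Run:
```python
from mv import *
go(.045,[(.058,.086),(.067,.086)])
W=cam('wrist');save(W[0],'w15')
```

```text
t 18.9 p [0.6092 0.0933 0.045 ] yaw -87.63 open 0.0121 F [-4.7 -0.1  0.8]
[[0.0, -0.02, -0.001, 0.0, 0.001, 0.003, -0.001,
0.0, -0.002, -0.001, 0.0, 0.001, 0.003, -0.001]]
rack tool [0.0682 0.0857]
```

View pics/w15.png

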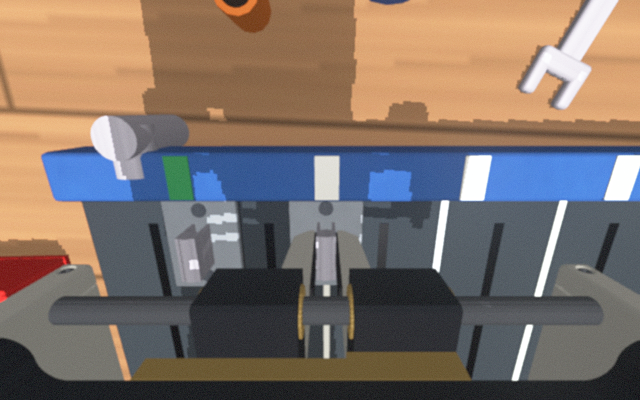

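jog_arm(motion=[0,0,0,0,0,0,0,0.3,0,0,0,0,0,0,0.4,0,0,0,0,0,0,0.4,0,0,0,0,0,0,0.4,0,0,-0.08,0,0,0,0.4,0,0,-0.16,0,0,0,0.4,0,0,-0.16,0,0,0])

```text
t: 19.65
tool_pos: [0.6141, 0.0939, 0.1327]
orientation: [3.139, 0.065, 0.011]
force: [1.3, -0.6, 1.3]
opening: 0.0371
```

Run:
```python
from h import *
plan([(.4,.5047,-.1748,.1,18.3-90)])
W=cam('wrist');save(W[0],'w16')
```

```text
t 19.65 p [0.6141 0.0939 0.1327] yaw -87.62 open 0.0371 F [ 1.3 -0.6  1.3]
[[0.4, -0.241, 0.528, 0.065, 0.002, -0.004, -0.177]]
```

View pics/w16.png

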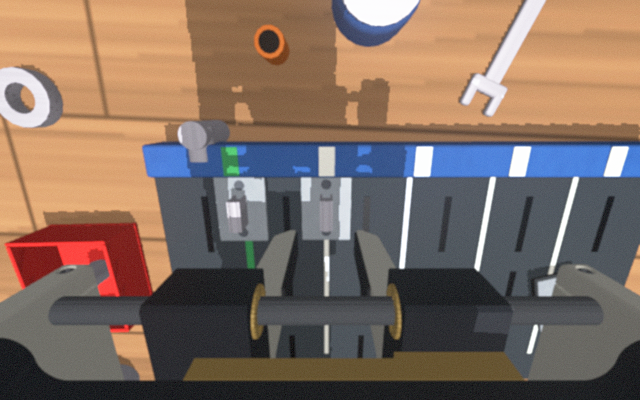

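A and B sit centred against the bar. Next is pad C.

jog_arm(motion=[0.4,-0.241,0.528,0.05,0,-0.004,-0.177,0.4,-0.241,0.528,0.05,0,-0.004,-0.177,0.4,-0.241,0.528,0.05,0,-0.004,-0.177,0.4,-0.241,0.528,0.05,0,-0.004,-0.177,0.4,-0.241,0.528,0.05,0,-0.004,-0.177,0.4,-0.241,0.528,0.05,0,-0.004,-0.177,0.4,-0.241,0.528,0.06,0,-0.004,-0.177,0.4,-0.241,0.528,0.06,0,-0.004,-0.177])

```text
t: 20.5
tool_pos: [0.5021, -0.1753, 0.0982]
orientation: [3.101, 0.496, -0.008]
force: [0.2, 1.1, 0.1]
opening: 0.0373
```

Run:
```python
from h import *
plan([(.4,.5047,-.1748,.042,18.3-90)])
W=cam('wrist');save(W[0],'w17')
```

```text
t 20.5 p [ 0.5021 -0.1753  0.0982] yaw -71.84 open 0.0373 F [0.2 1.1 0.1]
[[0.4, 0.006, 0.001, 0.112, 0.0, 0.003, -0.002]]
```

View pics/w17.png

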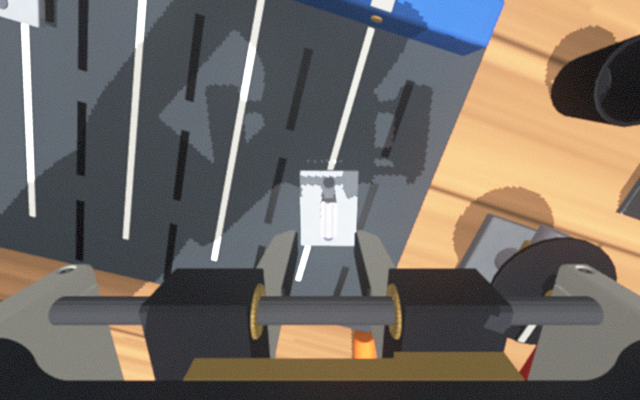

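jog_arm(motion=[0.4,0.003,0.001,0.08,0,0,0,0.4,0.003,0.001,0.108,0,0,0,0.4,0.003,0.001,0.108,0,0,0,0,0.003,0.001,0.108,0,0,0,0,0.003,0.001,0.108,0,0,0,0,0.003,0.001,0.108,0,0,0,0,0.003,0.001,0.108,0,0,0,0,0.003,0.001,0.108,0,0,0], grip_force=20)

```text
t: 21.35
tool_pos: [0.5051, -0.1752, 0.046]
orientation: [3.099, 0.498, -0.003]
force: [0.1, -0.2, 5.0]
opening: 0.0118
```

Run:
```python
from mv import *
go(.045,[(-.02,-.13),(-0.0,-.06),(0.01,0),(.055,0),(.067,0)])
```

```text
t 21.35 p [ 0.5051 -0.1752  0.046 ] yaw -71.75 open 0.0118 F [ 0.1 -0.2  5. ]
[[0.0, 0.078, -0.078, 0.002, 0.002, 0.001, 0.176,
0.0, 0.155, -0.202, 0.001, 0.002, 0.001, 0.176,
0.0, 0.207, -0.312, 0.001, 0.002, 0.001, 0.176,
0.0, 0.294, -0.287, 0.001, 0.002, 0.001, 0.176,
0.0, 0.317, -0.281, 0.001, 0.002, 0.001, 0.176]]
rack tool [-0.0471 -0.1782]
```

jog_arm(motion=[0,0.04,-0.04,0,0,0,0.09,0,0.078,-0.078,0,0,0,0.176,0,0.105,-0.12,0,0,0,0.176,0,0.13,-0.162,0,0,0,0.176,0,0.155,-0.202,0,0,0,0.176,0,0.18,-0.257,0,0,0,0.176,0,0.207,-0.312,0,0,0,0.176,0,0.215,-0.31,0,0,0,0.176])

```text
t: 22.15
tool_pos: [0.5579, 0.0091, 0.046]
orientation: [3.14, 0.07, -0.006]
force: [-8.1, 3.1, 10.8]
opening: 0.012
```

Run:
```python
from mv import *
go(.045,[(.058,.0),(.067,.0)])
```

```text
t 22.15 p [0.5579 0.0091 0.046 ] yaw -87.45 open 0.012 F [-8.1  3.1 10.8]
[[0.0, 0.089, 0.008, 0.002, 0.001, 0.002, 0.001,
0.0, 0.107, 0.008, 0.002, 0.001, 0.002, 0.001]]
rack tool [0.0134 0.0037]
```

jog_arm(motion=[0,0.03,0.004,-0.001,0,0.002,0.001,0,0.055,0.008,-0.001,0,0.002,0.001,0,0.075,0.008,-0.001,0,0.002,0.001,0,0.09,0.008,-0.001,0,0.002,0.001,0,0.102,0.008,-0.001,0,0.002,0.001,0,0.11,0.008,-0.001,0,0.002,0.001,0,0.112,0.008,-0.001,0,0.002,0.001])

```text
t: 22.85
tool_pos: [0.6122, 0.0075, 0.0459]
orientation: [3.14, 0.067, -0.009]
force: [-11.7, -0.2, 8.5]
opening: 0.012
```

Run:
```python
from mv import *
go(.045,[(.058,.0),(.067,.0)])
W=cam('wrist');save(W[0],'w18')
```

```text
t 22.85 p [0.6122 0.0075 0.0459] yaw -87.55 open 0.012 F [-11.7  -0.2   8.5]
[[0.0, -0.019, 0.0, 0.002, 0.0, 0.004, 0.0,
0.0, -0.001, 0.0, 0.002, 0.0, 0.004, 0.0]]
rack tool [ 0.0675 -0.0002]
```

View pics/w18.png

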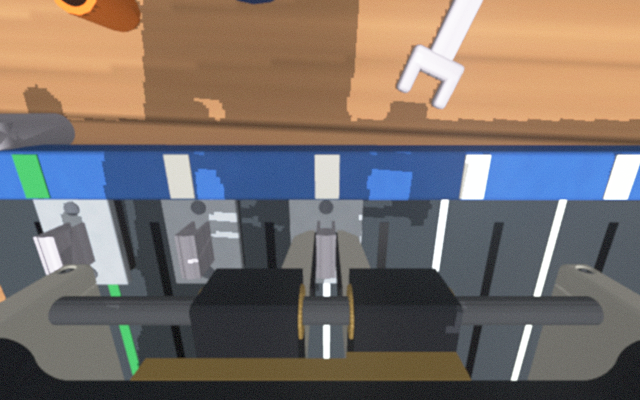

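Contact made, and pad C is centred. Release, lift, and move back for an overview before opening the valve.

jog_arm(motion=[0,-0.003,0,0,0,0,0,0.3,-0.003,0,0,0,0,0,0.4,-0.003,0,0,0,0,0,0.4,-0.003,0,0,0,0,0,0.4,-0.003,0,-0.1,0,0,0,0.4,-0.003,0,-0.2,0,0,0,0.4,-0.05,0,-0.3,0,0,0,0.4,-0.1,0,-0.35,0,0,0])

```text
t: 23.7
tool_pos: [0.5645, 0.0054, 0.2256]
orientation: [3.14, 0.068, 0.0]
force: [0.9, -0.6, 0.2]
opening: 0.0369
```

Run:
```python
from mv import *
plan([(.4,.49,.08,.25,-87.6)])
```

```text
t 23.7 p [0.5645 0.0054 0.2256] yaw -87.54 open 0.0369 F [ 0.9 -0.6  0.2]
[[0.4, -0.143, -0.155, -0.049, 0.001, 0.0, 0.001]]
```

jog_arm(motion=[0.4,-0.143,-0.155,-0.049,0,0,0,0.4,-0.143,-0.155,-0.049,0,0,0,0.4,-0.143,-0.155,-0.049,0,0,0,0.4,-0.143,-0.155,-0.049,0,0,0])

```text
t: 24.1
tool_pos: [0.4898, 0.0807, 0.2513]
orientation: [3.139, 0.071, 0.005]
force: [-0.3, 0.5, 0.0]
opening: 0.0376
```

Run:
```python
from mv import *
plan([(.4,.49,.08,.25,-87.6)])
W=cam('wrist');a=W[0][60:200,180:480];save(cv2.resize(a,None,fx=2.6,fy=2.6,interpolation=cv2.INTER_CUBIC),'w19z')
for k in range(3):
  for dx,dy in [(.035,.025),(.035,-.025),(-.035,-.025),(-.035,.025)]:
    q=proj(W,[*toworld(.065+dx,.172-.086*k+dy),.036]); print(k,((q-[180,60])*2.6).round(0),end=' ')
S=cam('scene');save(S[0],'s4')
```

```text
t 24.1 p [0.4898 0.0807 0.2513] yaw -87.41 open 0.0376 F [-0.3  0.5  0. ]
[[0.4, 0.0, 0.001, 0.003, 0.001, -0.002, 0.002]]
0 [133. -13.] 0 [237. -12.] 0 [245. 139.] 0 [147. 139.] 1 [312. -12.] 1 [416. -12.] 1 [413. 140.] 1 [315. 140.] 2 [490. -11.] 2 [594. -11.] 2 [582. 141.] 2 [484. 140.]
```

View pics/w19z.png

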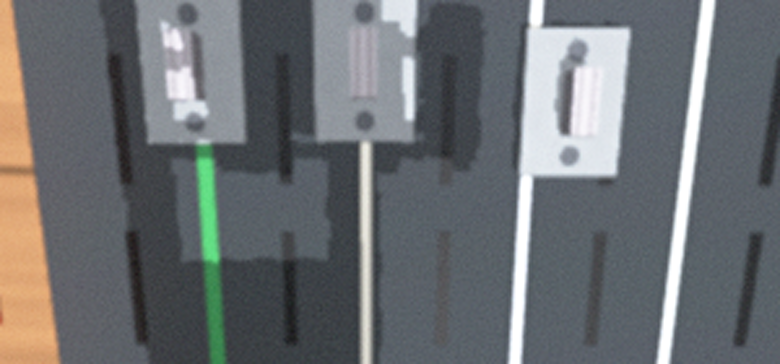

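View pics/s4.png

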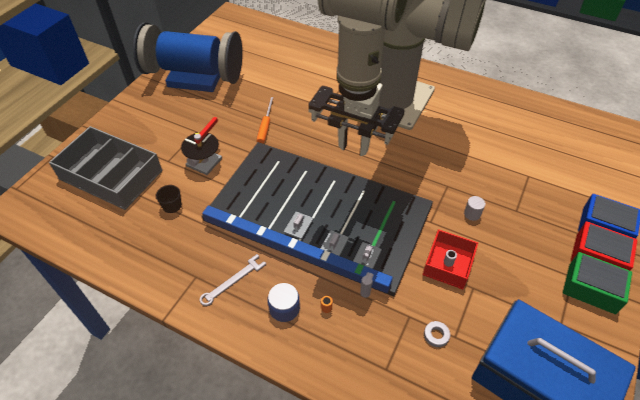

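Pad C was knocked off its place to zoom (575,102), about 2 cm sideways and back from the bar. A and B still match their predicted corners. I'll re-grip C.

Run:
```python
from c4 import *
W=cam('wrist');o=(180,60)
a=W[0][60:200,180:480];save(cv2.resize(a,None,fx=2.6,fy=2.6,interpolation=cv2.INTER_CUBIC),'w20z')
c4(W,'C',[(526,27),(630,28),(616,177),(518,175)],[(578,49),(570,155)],o,2.6)
c4(W,'lowerA',[(188,14),(188,14),(195,121),(195,121)],None,o,2.6)
c4(W,'lowerB',[(364,13),(364,13),(364,121),(364,121)],None,o,2.6)
plan([(.4,.57,-.028,.1,-87.6)])
```

```text
C c [ 0.5931 -0.0128] ang 2.6 sizes [69.9, 50.7, 70.4, 50.7] rack [ 0.0476 -0.0197] relang 0.1
   holes c [ 0.5935 -0.0136] 2.5
lowerA c [0.6013 0.1772] ang 2.1 sizes [49.2, 0.0, 49.2, 0.0] rack [0.0638 0.1699] relang -0.3
lowerB c [0.6052 0.0921] ang 2.1 sizes [49.6, 0.0, 49.6, 0.0] rack [0.0642 0.0847] relang -0.3
t 24.25 p [0.4902 0.0791 0.2493] yaw -87.56 open 0.0375 F [-0.1 -0.5  0.6]
[[0.4, 0.15, 0.22, 0.299, 0.001, 0.0, 0.0]]
```

Run:
```python
from h import *
plan([(.4,.5935,-.0128,.1,-87.5)])
```

```text
t 24.25 p [0.4902 0.0791 0.2493] yaw -87.56 open 0.0375 F [-0.1 -0.5  0.6]
[[0.4, 0.199, 0.192, 0.299, 0.001, 0.0, -0.001]]
```

View pics/w20z.png

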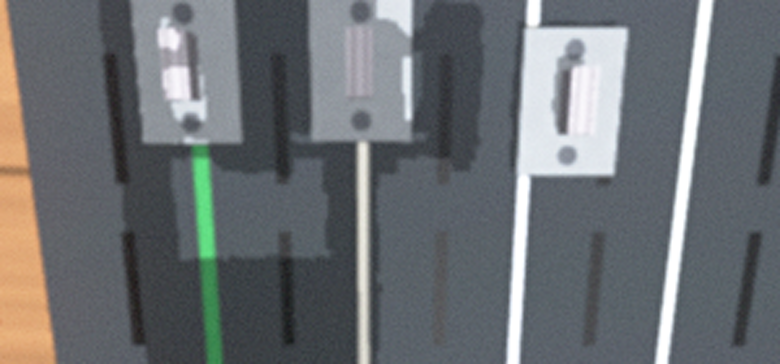

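jog_arm(motion=[0.4,0.199,0.19,0.2,0,0,0,0.4,0.199,0.19,0.299,0,0,0,0.4,0.199,0.19,0.299,0,0,0,0.4,0.199,0.19,0.299,0,0,0,0.4,0.199,0.19,0.299,0,0,0,0.4,0.199,0.19,0.299,0,0,0])

```text
t: 24.85
tool_pos: [0.5922, -0.0133, 0.0967]
orientation: [3.14, 0.063, -0.01]
force: [-0.1, 0.2, 0.9]
opening: 0.0372
```

Run:
```python
from h import *
plan([(.4,.5935,-.0118,.043,-87.5)])
W=cam('wrist');save(W[0],'w21')
```

```text
t 24.85 p [ 0.5922 -0.0133  0.0967] yaw -87.71 open 0.0372 F [-0.1  0.2  0.9]
[[0.4, 0.003, -0.003, 0.107, 0.001, 0.004, -0.002]]
```

View pics/w21.png

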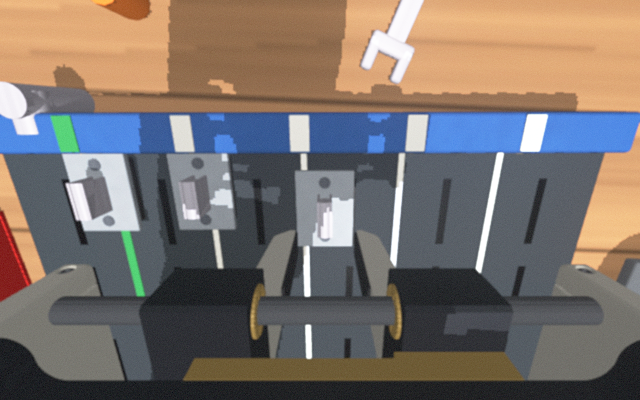

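jog_arm(motion=[0.4,0.002,-0.001,0.07,0,0,0,0.4,0.002,-0.001,0.105,0,0,0,0.4,0.002,-0.001,0.105,0,0,0,0,0.002,-0.001,0.105,0,0,0,0,0.002,-0.001,0.105,0,0,0,0,0.002,-0.001,0.105,0,0,0,0,0.002,-0.001,0.105,0,0,0,0,0.002,-0.001,0.105,0,0,0], grip_force=20)

```text
t: 25.7
tool_pos: [0.5953, -0.0122, 0.0485]
orientation: [3.139, 0.064, -0.0]
force: [-0.9, 0.2, 6.6]
opening: 0.0116
```

Run:
```python
from mv import *
go(.045,[(.055,0),(.067,.0)])
```

```text
t 25.7 p [ 0.5953 -0.0122  0.0485] yaw -87.65 open 0.0116 F [-0.9  0.2  6.6]
[[0.0, 0.01, -0.038, 0.007, 0.001, 0.0, -0.001,
0.0, 0.034, -0.038, 0.007, 0.001, 0.0, -0.001]]
rack tool [ 0.0498 -0.0191]
```

jog_arm(motion=[0,0.005,-0.02,0,0,0,0,0,0.01,-0.038,0,0,0,0,0,0.02,-0.038,0,0,0,0,0,0.03,-0.038,0,0,0,0,0,0.038,-0.038,0,0,0,0,0,0.042,-0.038,0,0,0,0,0,0.042,-0.038,0,0,0,0])

```text
t: 26.4
tool_pos: [0.6124, 0.0083, 0.0483]
orientation: [3.14, 0.065, -0.012]
force: [-20.1, 0.7, 17.2]
opening: 0.0117
```

Run:
```python
from mv import *
go(.045,[(.055,0),(.067,.0)])
W=cam('wrist');save(W[0],'w22')
```

```text
t 26.4 p [0.6124 0.0083 0.0483] yaw -87.62 open 0.0117 F [-20.1   0.7  17.2]
[[0.0, -0.026, 0.001, 0.007, 0.001, 0.005, 0.0,
0.0, -0.002, 0.001, 0.007, 0.001, 0.005, 0.0]]
rack tool [0.0678 0.0006]
```

View pics/w22.png

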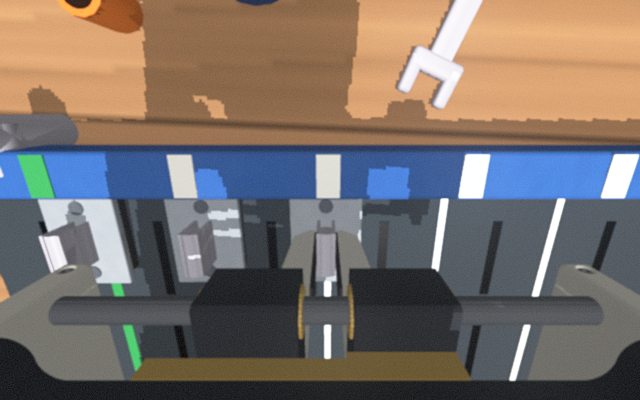

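jog_arm(motion=[0,-0.006,0,0,0,0,0,0.3,-0.006,0,0,0,0,0,0.4,-0.006,0,0,0,0,0,0.4,-0.006,0,0,0,0,0,0.4,-0.006,0,-0.1,0,0,0,0.4,-0.006,0,-0.2,0,0,0,0.4,-0.1,-0.03,-0.3,0,0,0,0.4,-0.18,-0.06,-0.38,0,0,0])

```text
t: 27.25
tool_pos: [0.5425, 0.0283, 0.2209]
orientation: [3.14, 0.064, -0.009]
force: [-0.0, -0.5, 1.0]
opening: 0.0371
```

jog_arm(motion=[0.4,-0.12,-0.05,-0.05,0,0,0,0.4,-0.12,-0.05,-0.05,0,0,0,0.4,-0.12,-0.05,-0.05,0,0,0])

```text
t: 27.55
tool_pos: [0.4815, 0.0517, 0.2487]
orientation: [3.14, 0.066, -0.002]
force: [-0.6, -0.2, 0.2]
opening: 0.0373
```

Run:
```python
from mv import *
plan([(.4,.427,-.370,.2,-90)])
W=cam('wrist');a=W[0][30:170,180:480];save(cv2.resize(a,None,fx=2.6,fy=2.6,interpolation=cv2.INTER_CUBIC),'w23z')
for k in range(3):
  for dx,dy in [(.035,.025),(.035,-.025),(-.035,-.025),(-.035,.025)]:
    q=proj(W,[*toworld(.065+dx,.172-.086*k+dy),.036]); print(k,((q-[180,30])*2.6).round(0),end=' ')
S=cam('scene');save(S[0],'s5')
```

```text
t 27.55 p [0.4815 0.0517 0.2487] yaw -87.6 open 0.0373 F [-0.6 -0.2  0.2]
[[0.4, -0.144, 0.838, 0.098, 0.001, 0.001, 0.027]]
0 [68. 40.] 0 [173.  40.] 0 [185. 196.] 0 [ 86. 196.] 1 [249.  40.] 1 [355.  40.] 1 [356. 196.] 1 [257. 196.] 2 [431.  40.] 2 [537.  40.] 2 [528. 196.] 2 [428. 196.]
```

View pics/w23z.png

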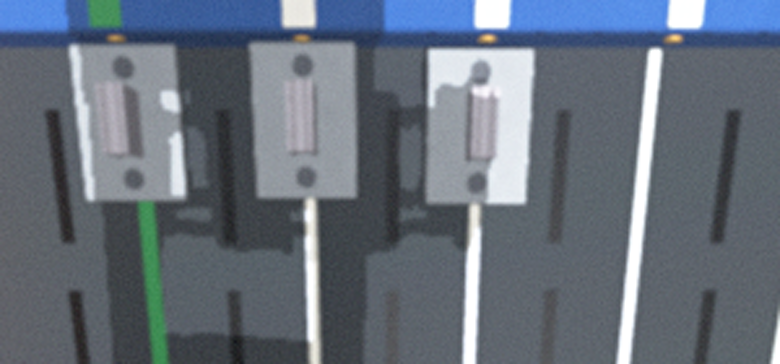

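Run:
```python
from mv import *
go(.10,[(0,0)])
go(.029,[(0,0)])
```

```text
t 27.65 p [0.4823 0.0507 0.2464] yaw -87.65 open 0.0371 F [ 0.4 -0.4  0.2]
[[0.0, 0.122, 0.097, 0.292, 0.001, 0.003, -0.001]]
rack tool [-0.0604  0.0485]
t 27.65 p [0.4823 0.0507 0.2464] yaw -87.65 open 0.0371 F [ 0.4 -0.4  0.2]
[[0.0, 0.123, 0.096, 0.434, 0.001, 0.003, -0.001]]
rack tool [-0.0604  0.0485]
```

jog_arm(motion=[0,0.12,0.097,0.1,0,0.003,0,0,0.12,0.097,0.2,0,0.003,0,0,0.12,0.097,0.292,0,0.003,0,0,0.12,0.097,0.35,0,0.003,0,0,0.12,0.097,0.4,0,0.003,0,0,0.12,0.097,0.428,0,0.003,0,0,0.12,0.097,0.428,0,0.003,0])

```text
t: 28.35
tool_pos: [0.5413, 0.0042, 0.0289]
orientation: [3.14, 0.063, -0.009]
force: [-0.6, 0.4, 0.0]
opening: 0.0003
```

Run:
```python
from mv import *
go(.029,[(.018,0),(.0225,0)])
```

```text
t 28.35 p [0.5413 0.0042 0.0289] yaw -87.69 open 0.0003 F [-0.6  0.4  0. ]
[[0.0, 0.043, -0.001, -0.001, 0.0, 0.003, -0.001,
0.0, 0.052, -0.001, -0.001, 0.0, 0.003, -0.001]]
rack tool [-0.0034 -0.0005]
```

jog_arm(motion=[0,0.02,-0.001,0,0,0.003,0,0,0.036,-0.001,0,0,0.003,0,0,0.044,-0.001,0,0,0.003,0,0,0.05,-0.001,0,0,0.003,0,0,0.055,-0.001,0,0,0.003,0,0,0.055,-0.001,0,0,0.003,0])

```text
t: 28.95
tool_pos: [0.5653, 0.0055, 0.0301]
orientation: [3.14, 0.064, -0.015]
force: [-26.7, -2.3, 25.1]
opening: 0.0006
```

Run:
```python
from mv import *
go(.029,[(.02,0),(.0245,0)])
```

```text
t 28.95 p [0.5653 0.0055 0.0301] yaw -87.66 open 0.0006 F [-26.7  -2.3  25.1]
[[0.0, -0.001, 0.0, 0.002, 0.001, 0.006, -0.001,
0.0, 0.008, 0.0, 0.002, 0.001, 0.006, -0.001]]
rack tool [ 0.0206 -0.0001]
```

jog_arm(motion=[0,-0.03,0,0,0,0.004,0,0,-0.06,0,0,0,0.004,0,0,-0.06,0,-0.1,0,0.004,0,0,-0.09,-0.05,-0.2,0,0.004,0,0.4,-0.12,-0.08,-0.3,0,0.004,0,0.4,-0.16,-0.095,-0.4,0,0.004,0,0.4,-0.165,-0.095,-0.43,0,0.004,0,0.4,-0.165,-0.095,-0.43,0,0.004,0])

```text
t: 29.75
tool_pos: [0.4859, 0.0506, 0.2538]
orientation: [3.14, 0.066, 0.015]
force: [-0.3, -1.1, -0.7]
opening: 0.0277
```

Run:
```python
from mv import *
plan([(.4,.427,-.370,.2,-90)])
W=cam('wrist');a=W[0][30:170,180:480];save(cv2.resize(a,None,fx=2.6,fy=2.6,interpolation=cv2.INTER_CUBIC),'w24z')
for k in range(3):
  for dx,dy in [(.035,.025),(.035,-.025),(-.035,-.025),(-.035,.025)]:
    q=proj(W,[*toworld(.065+dx,.172-.086*k+dy),.036]); print(k,((q-[180,30])*2.6).round(0),end=' ')
```

```text
t 29.75 p [0.4859 0.0506 0.2538] yaw -87.59 open 0.0277 F [-0.3 -1.1 -0.7]
[[0.4, -0.154, 0.835, 0.107, 0.001, -0.006, 0.027]]
0 [72. 59.] 0 [176.  59.] 0 [187. 210.] 0 [ 89. 210.] 1 [250.  59.] 1 [353.  59.] 1 [354. 210.] 1 [257. 210.] 2 [427.  59.] 2 [530.  59.] 2 [522. 210.] 2 [424. 210.]
```

View pics/w24z.png

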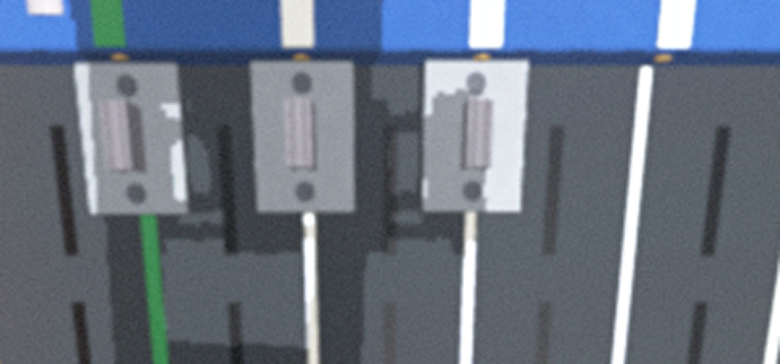

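jog_arm(motion=[0.4,-0.15,0.835,0.09,0,-0.006,0.03,0.4,-0.15,0.835,0.09,0,-0.006,0.03,0.4,-0.15,0.835,0.09,0,-0.006,0.03,0.4,-0.15,0.835,0.09,0,-0.006,0.03,0.4,-0.15,0.835,0.09,0,-0.006,0.03,0.4,-0.15,0.835,0.09,0,-0.006,0.03,0.4,-0.15,0.835,0.09,0,-0.006,0.03,0.4,-0.15,0.835,0.09,0,-0.006,0.03])

```text
t: 30.6
tool_pos: [0.4303, -0.347, 0.2068]
orientation: [3.141, -0.009, -0.007]
force: [0.1, 0.2, 0.8]
opening: 0.037
```

Run:
```python
from h import *
plan([(.4,.43,-.371,.2,-91)])
```

```text
t 30.6 p [ 0.4303 -0.347   0.2068] yaw -90.33 open 0.037 F [0.1 0.2 0.8]
[[0.4, 0.0, 0.048, 0.014, 0.0, 0.003, 0.007]]
```

jog_arm(motion=[0.4,0,0.048,0.014,0,0.003,0.007,0.4,0,0.048,0.014,0,0.003,0.007,0.4,0,0.048,0.014,0,0.003,0.007])

```text
t: 30.9
tool_pos: [0.4295, -0.3708, 0.1982]
orientation: [-3.14, 0.028, 0.003]
force: [0.2, 0.2, -1.2]
opening: 0.0371
```

Run:
```python
from h import *
plan([(.4,.43,-.371,.077,-91)])
W=cam('wrist');save(W[0],'w25')
fr=W[0].astype(int);m=((fr[:,:,0]>140)&(fr[:,:,1]<70)).astype(np.uint8);m[260:]=0;m[:,:280]=0;m[:,380:]=0
ys,xs=np.where(m);P=np.array([ray(W,x,y,.1)[:2] for x,y in zip(xs,ys)])
l=cv2.fitLine(P.astype(np.float32),2,0,.01,.01).ravel();print(np.degrees(np.arctan2(l[1],l[0])),l[2:],len(P),P.min(0),P.max(0))
```

```text
t 30.9 p [ 0.4295 -0.3708  0.1982] yaw -91.04 open 0.0371 F [ 0.2  0.2 -1.2]
[[0.4, 0.001, 0.001, 0.242, -0.001, 0.001, 0.0]]
0.70734155 [ 0.46962073 -0.37325978] 497 [ 0.41477859 -0.3795332 ] [ 0.51076589 -0.36754392]
```

View pics/w25.png

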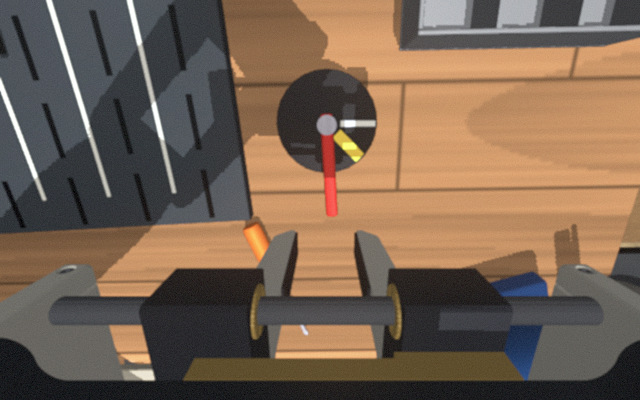

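jog_arm(motion=[0.4,0.001,0.003,0.1,0,0,0,0.4,0.001,0.003,0.2,0,0,0,0.4,0.001,0.003,0.242,0,0,0,0.4,0.001,0.003,0.242,0,0,0,0,0.001,0.003,0.242,0,0,0,0,0.001,0.003,0.242,0,0,0,0,0.001,0.003,0.242,0,0,0,0,0.001,0.003,0.242,0,0,0], grip_force=20)

```text
t: 31.75
tool_pos: [0.4316, -0.3729, 0.0802]
orientation: [3.139, -0.026, 0.003]
force: [0.1, -0.4, 6.0]
opening: 0.0117
```

jog_arm(motion=[0,0,-0.004,0,0,0,0.01,0,0,-0.008,0,0,0,0.02,0,0,-0.012,0,0,0,0.02,0,0,-0.012,0,0,0,0.02,0,0,-0.012,0,0,0,0.02,0,0,-0.012,0,0,0,0.02])

```text
t: 32.35
tool_pos: [0.4317, -0.3711, 0.0807]
orientation: [3.131, -0.078, 0.006]
force: [0.5, -18.9, -11.2]
opening: 0.0115
```

Run:
```python
from h import *
plan([(0,.43,-.371,.077,-91)])
W=cam('wrist');save(W[0],'w26')
fr=W[0].astype(int);m=((fr[:,:,0]>140)&(fr[:,:,1]<70)).astype(np.uint8);m[260:]=0;m[:,:280]=0;m[:,380:]=0
ys,xs=np.where(m);P=np.array([ray(W,x,y,.1)[:2] for x,y in zip(xs,ys)])
l=cv2.fitLine(P.astype(np.float32),2,0,.01,.01).ravel();print(np.degrees(np.arctan2(l[1],l[0])),l[2:],len(P),P.min(0),P.max(0))
```

```text
t 32.35 p [ 0.4317 -0.3711  0.0807] yaw -92.86 open 0.0115 F [  0.5 -18.9 -11.2]
[[0, -0.003, 0.0, 0.007, 0.006, -0.002, -0.021]]
-1.2632998 [ 0.46293023 -0.37121513] 2009 [ 0.42995123 -0.37715596] [ 0.51114529 -0.36499795]
```

View pics/w26.png

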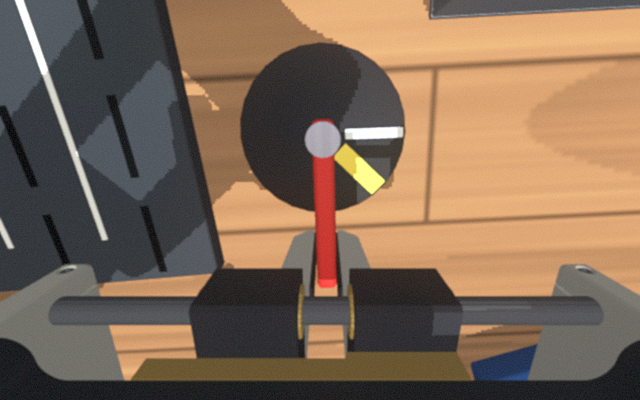

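Run:
```python
from arc import *
arc(-179,-134,7,z=.0805)
```

```text
t 32.4 p [ 0.4317 -0.3711  0.0807] yaw -92.86 open 0.0116 F [  1.9 -19.6 -12. ]
[[0.0, -0.001, 0.015, 0.001, 0.006, -0.002, -0.114,
0.0, 0.002, 0.03, 0.001, 0.006, -0.002, -0.186,
0.0, 0.008, 0.045, 0.001, 0.006, -0.001, -0.257,
0.0, 0.015, 0.06, 0.001, 0.006, -0.001, -0.329,
0.0, 0.024, 0.073, 0.001, 0.007, 0.0, -0.4,
0.0, 0.034, 0.086, 0.001, 0.007, 0.0, -0.471,
0.0, 0.046, 0.097, 0.001, 0.007, 0.0, -0.543]]
```

jog_arm(motion=[0,-0.001,0.015,0,0.003,0,-0.09,0,0.002,0.03,0,0.003,0,-0.18,0,0.008,0.045,0,0.003,0,-0.257,0,0.015,0.06,0,0.003,0,-0.329,0,0.024,0.073,0,0.003,0,-0.4,0,0.034,0.086,0,0.003,0,-0.471,0,0.046,0.097,0,0.003,0,-0.543,0,0.046,0.097,0,0.003,0,-0.543])

```text
t: 33.2
tool_pos: [0.4519, -0.4221, 0.0806]
orientation: [2.884, 1.228, -0.003]
force: [-0.0, -6.9, -6.6]
opening: 0.0118
```

```bash
cat > lev.py <<'E'
from arc import *
W=cam('wrist');
import sys
save(W[0],sys.argv[1])
s=read_state();p=s['tool_pos'];print(p,s['force'].round(1),s['opening'],'tool ang',np.degrees(np.arctan2(p[1]+.369,p[0]-.502)))
fr=W[0].astype(int);m=((fr[:,:,0]>140)&(fr[:,:,1]<70)).astype(np.uint8);m[260:]=0;m[:,:270]=0;m[:,390:]=0
ys,xs=np.where(m);P=np.array([ray(W,x,y,.1)[:2] for x,y in zip(xs,ys)])
l=cv2.fitLine(P.astype(np.float32),2,0,.01,.01).ravel();print('lever ang',np.degrees(np.arctan2(l[1],l[0])),len(P))
E
python3 lev.py w27
```

```text
[ 0.45173917 -0.42193132  0.08063202] [-0.7 -6.9 -6.5] 0.011586610865163832 tool ang -133.51758379972756
lever ang 45.067932 1983
```

View pics/w27.png

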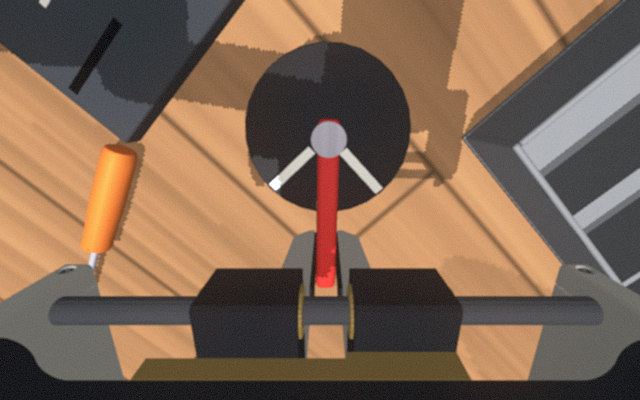

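jog_arm(motion=[0,0,0,0,0,0,0,0,0,0,0,0,0,0,0,0,0,0,0,0,0,0,0,0,0,0,0,0,0,0,0,0,0,0,0,0,0,0,0,0,0,0,0,0,0,0,0,0,0,0,0,0,0,0,0,0])

```text
t: 34.05
tool_pos: [0.4518, -0.4221, 0.0806]
orientation: [2.886, 1.224, -0.003]
force: [1.8, -4.6, -5.2]
opening: 0.0117
```

jog_arm(motion=[0,0,0,0,0,0,0,0,0,0,0,0,0,0,0,0,0,0,0,0,0,0,0,0,0,0,0,0,0,0,0,0,0,0,0,0,0,0,0,0,0,0,0,0,0,0,0,0,0,0,0,0,0,0,0,0])

```text
t: 34.85
tool_pos: [0.4518, -0.422, 0.0806]
orientation: [2.886, 1.224, -0.003]
force: [2.1, -3.9, -5.1]
opening: 0.0116
```

jog_arm(motion=[0,0,0,0,0,0,0,0,0,0,0,0,0,0,0,0,0,0,0,0,0,0,0,0,0,0,0,0,0,0,0,0,0,0,0,0,0,0,0,0,0,0,0,0,0,0,0,0,0,0,0,0,0,0,0,0])

```text
t: 35.65
tool_pos: [0.4518, -0.422, 0.0806]
orientation: [2.886, 1.224, -0.003]
force: [2.6, -5.0, -5.6]
opening: 0.0118
```

```bash
python3 lev.py w28
```

```text
[ 0.45175741 -0.4220342   0.0805892 ] [ 1.1 -4.  -4.4] 0.012056017107836488 tool ang -133.45164913044425
lever ang 44.82328 1976
```

Stable. I'll keep holding.

jog_arm(motion=[0,0,0,0,0,0,0,0,0,0,0,0,0,0,0,0,0,0,0,0,0,0,0,0,0,0,0,0,0,0,0,0,0,0,0,0,0,0,0,0,0,0,0,0,0,0,0,0,0,0,0,0,0,0,0,0])

```text
t: 36.5
tool_pos: [0.4517, -0.4221, 0.0806]
orientation: [2.886, 1.224, -0.003]
force: [2.0, -5.1, -4.7]
opening: 0.0118
```

jog_arm(motion=[0,0,0,0,0,0,0,0,0,0,0,0,0,0,0,0,0,0,0,0,0,0,0,0,0,0,0,0,0,0,0,0,0,0,0,0,0,0,0,0,0,0,0,0,0,0,0,0,0,0,0,0,0,0,0,0])

```text
t: 37.3
tool_pos: [0.4518, -0.422, 0.0806]
orientation: [2.886, 1.224, -0.003]
force: [2.8, -5.0, -5.1]
opening: 0.0119
```

jog_arm(motion=[0,0,0,0,0,0,0,0,0,0,0,0,0,0,0,0,0,0,0,0,0,0,0,0,0,0,0,0,0,0,0,0,0,0,0,0,0,0,0,0,0,0,0,0,0,0,0,0,0,0,0,0,0,0,0,0])

```text
t: 38.1
tool_pos: [0.4518, -0.4221, 0.0806]
orientation: [2.886, 1.224, -0.003]
force: [2.4, -4.3, -5.7]
opening: 0.012
```

jog_arm(motion=[0,0,0,0,0,0,0,0,0,0,0,0,0,0,0,0,0,0,0,0,0,0,0,0,0,0,0,0,0,0,0,0,0,0,0,0,0,0,0,0,0,0,0,0,0,0,0,0,0,0,0,0,0,0,0,0])

```text
t: 38.9
tool_pos: [0.4518, -0.422, 0.0806]
orientation: [2.886, 1.224, -0.003]
force: [2.2, -4.8, -4.9]
opening: 0.0119
```

jog_arm(motion=[0,0,0,0,0,0,0,0,0,0,0,0,0,0,0,0,0,0,0,0,0,0,0,0,0,0,0,0,0,0,0,0,0,0,0,0,0,0,0,0,0,0,0,0,0,0,0,0,0,0,0,0,0,0,0,0])

```text
t: 39.7
tool_pos: [0.4517, -0.422, 0.0806]
orientation: [2.886, 1.224, -0.003]
force: [1.9, -3.2, -5.3]
opening: 0.0119
```

jog_arm(motion=[0,0,0,0,0,0,0,0,0,0,0,0,0,0,0,0,0,0,0,0,0,0,0,0,0,0,0,0,0,0,0,0,0,0,0,0,0,0,0,0,0,0,0,0,0,0,0,0,0,0,0,0,0,0,0,0])

```text
t: 40.5
tool_pos: [0.4518, -0.422, 0.0806]
orientation: [2.886, 1.224, -0.003]
force: [2.1, -3.7, -5.3]
opening: 0.0119
```

jog_arm(motion=[0,0,0,0,0,0,0,0,0,0,0,0,0,0,0,0,0,0,0,0,0,0,0,0,0,0,0,0,0,0,0,0,0,0,0,0,0,0,0,0,0,0,0,0,0,0,0,0,0,0,0,0,0,0,0,0])

```text
t: 41.3
tool_pos: [0.4518, -0.4221, 0.0806]
orientation: [2.886, 1.224, -0.003]
force: [1.7, -4.5, -5.6]
opening: 0.012
```

jog_arm(motion=[0,0,0,0,0,0,0,0,0,0,0,0,0,0,0,0,0,0,0,0,0,0,0,0,0,0,0,0,0,0,0,0,0,0,0,0,0,0,0,0,0,0,0,0,0,0,0,0,0,0,0,0,0,0,0,0])

```text
t: 42.1
tool_pos: [0.4518, -0.422, 0.0806]
orientation: [2.886, 1.224, -0.003]
force: [2.5, -5.1, -5.3]
opening: 0.012
```

```bash
python3 lev.py w29
python3 - <<'E'
from arc import *
arc(-133.5,-180,7,z=.0805)
D=cam('side');save(D[0],'d2')
E
```

```text
[ 0.4517719  -0.422032    0.08059987] [ 1.8 -3.5 -5. ] 0.011865859963656227 tool ang -133.44458408035007
lever ang 44.81006 1982
t 42.15 p [ 0.4518 -0.422   0.0806] yaw -44.04 open 0.0119 F [ 1.8 -3.5 -5. ]
[[0.0, 0.003, -0.017, 0.0, 0.004, 0.002, 0.068,
0.0, 0.006, -0.033, 0.0, 0.004, 0.002, 0.142,
0.0, 0.01, -0.049, 0.0, 0.004, 0.002, 0.215,
0.0, 0.017, -0.065, 0.0, 0.004, 0.002, 0.289,
0.0, 0.025, -0.079, 0.0, 0.004, 0.002, 0.363,
0.0, 0.035, -0.093, 0.0, 0.004, 0.001, 0.437,
0.0, 0.046, -0.105, -0.001, 0.004, 0.001, 0.511]]
```

View pics/d2.png

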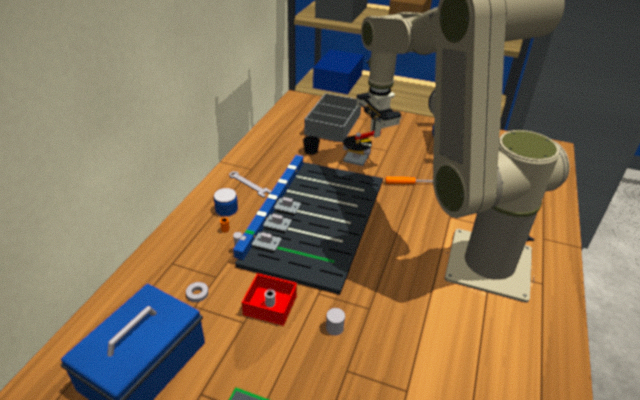

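jog_arm(motion=[0,0.003,-0.017,0,0.003,0.002,0.068,0,0.006,-0.033,0,0.003,0.002,0.142,0,0.01,-0.049,0,0.003,0.002,0.215,0,0.017,-0.065,0,0.003,0.002,0.289,0,0.025,-0.079,0,0.003,0.002,0.363,0,0.035,-0.093,0,0.003,0.002,0.437,0,0.046,-0.105,0,0.003,0.002,0.511,0,0.047,-0.11,0,0.003,0.002,0.53])

```text
t: 43.0
tool_pos: [0.4309, -0.371, 0.0814]
orientation: [3.13, -0.054, 0.013]
force: [14.0, -29.0, -20.2]
opening: 0.012
```

```bash
python3 lev.py w30
python3 - <<'E'
from arc import *
plan([(0,.432,-.367,.0805,-91.5)])
E
```

```text
[ 0.43086375 -0.37102534  0.08145225] [ 14.7 -23.  -18.2] 0.012063083474596881 tool ang -178.36915730676418
lever ang -1.5820066 2021
t 43.05 p [ 0.4309 -0.371   0.0815] yaw -91.95 open 0.0121 F [ 14.7 -23.  -18.2]
[[0, 0.002, -0.008, 0.002, 0.007, -0.006, -0.005]]
```

jog_arm(motion=[0,0,0,0,0,0,0,0,0,0,0,0,0,0,0,0,0,0,0,0,0,0.4,0,0,0,0,0,0,0.4,0,0,0,0,0,0,0.4,0,0,-0.1,0,0,0,0.4,0,0,-0.2,0,0,0,0.4,0,0,-0.25,0,0,0])

```text
t: 43.85
tool_pos: [0.4311, -0.3704, 0.212]
orientation: [3.127, -0.052, 0.02]
force: [1.2, -0.5, -0.0]
opening: 0.037
```

```bash
python3 lev.py w31
python3 - <<'E'
from h import *
plan([(.4,.44,-.05,.28,-87.6)])
E
```

```text
[ 0.43217148 -0.37150998  0.21567849] [-0.4 -0.3  2.5] 0.036880391097333945 tool ang -177.94139784815866
lever ang -3.7141366 399
t 43.9 p [ 0.4322 -0.3715  0.2157] yaw -91.94 open 0.0369 F [-0.4 -0.3  2.5]
[[0.4, -0.004, -0.641, -0.14, 0.012, -0.01, -0.048]]
```

View pics/w31.png

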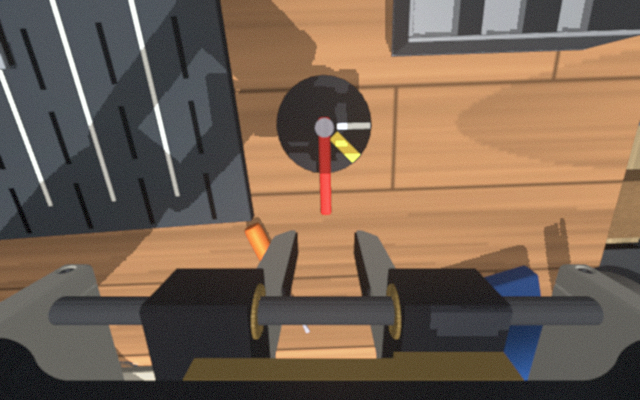

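jog_arm(motion=[0.4,0,-0.641,-0.1,0.012,-0.01,-0.048,0.4,0,-0.641,-0.1,0.012,-0.01,-0.048,0.4,0,-0.641,-0.1,0.012,-0.01,-0.048,0.4,0,-0.641,-0.1,0.012,-0.01,-0.048,0.4,0,-0.641,-0.1,0.012,-0.01,-0.048,0.4,0,-0.641,-0.1,0.012,-0.01,-0.048,0.4,0,-0.641,-0.1,0.012,-0.01,-0.048,0.4,0,-0.641,-0.1,0.012,-0.01,-0.048])

```text
t: 44.7
tool_pos: [0.4423, -0.0472, 0.2611]
orientation: [-3.139, -0.073, -0.002]
force: [-0.3, 0.0, 0.5]
opening: 0.0371
```

jog_arm(motion=[0.4,0.08,-0.2,0,0,0,0,0.4,0.08,-0.2,0,0,0,0,0.4,0.08,-0.2,0,0,0,0,0.4,0.08,-0.2,0,0,0,0])

```text
t: 45.1
tool_pos: [0.4775, 0.0552, 0.2608]
orientation: [-3.139, -0.077, -0.0]
force: [-1.0, -0.9, -0.9]
opening: 0.037
```

Run:
```python
from mv import *
plan([(.4,.48,.05,.25,-87.6)])
W=cam('wrist');a=W[0][30:170,150:450];save(cv2.resize(a,None,fx=2.6,fy=2.6,interpolation=cv2.INTER_CUBIC),'w32z')
for k in range(3):
  for dx,dy in [(.035,.025),(.035,-.025),(-.035,-.025),(-.035,.025)]:
    q=proj(W,[*toworld(.065+dx,.172-.086*k+dy),.036]); print(k,((q-[150,30])*2.6).round(0),end=' ')
S=cam('scene');save(S[0],'s6')
```

```text
t 45.1 p [0.4775 0.0552 0.2608] yaw -87.18 open 0.037 F [-1.  -0.9 -0.9]
[[0.4, 0.004, 0.011, 0.022, -0.001, 0.0, 0.005]]
0 [166.  36.] 0 [269.  37.] 0 [278. 188.] 0 [181. 187.] 1 [342.  37.] 1 [445.  38.] 1 [444. 190.] 1 [348. 189.] 2 [519.  39.] 2 [621.  39.] 2 [611. 191.] 2 [514. 190.]
```

View pics/w32z.png

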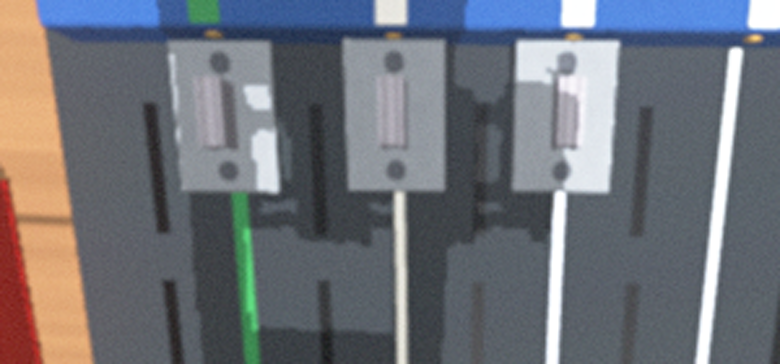

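View pics/s6.png

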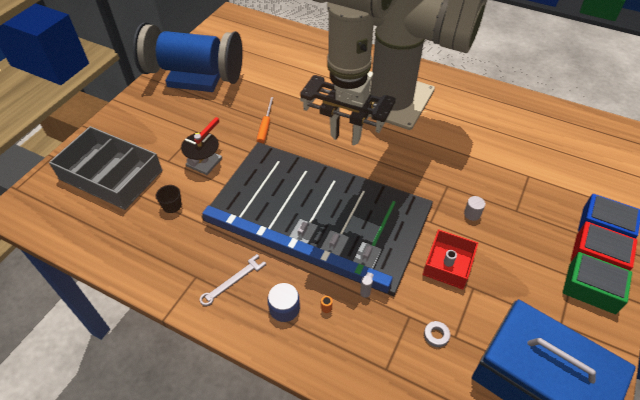

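The pad corners match the predicted row positions to within about 3 zoomed pixels (roughly 1.5 mm). The socket is in the bin at (451,257), the lever is shut at (208,130), and the bystanders look unmoved. I'm handing in.

```bash
python3 -c "
from plant import close_job
print(close_job())"
```

```text
the job is handed in; nothing more can be done
None
```

I handed the job in at about 45 s of the 210 s allowed; no verdict came back.

**What I did**
1. **Valve:** I pinched the lever and turned it shut against its stop.
2. **Socket:** I dropped it into the red bin.
3. **Pads:** I slid the three pads by their clips onto the green mark and the next two, against the bar. The third pad was knocked about 2 cm aside after I released it. I slid it back, saw it resting about 2–3 mm off the bar, and pushed it flush.
4. **Drying:** I turned the lever to the yellow mark, held it there for about 9 s, and shut it against the stop again.

**Last checks**
- **Pads:** All three lay within about 1.5 mm of their calculated places, square and centred on their marks.
- **Half-open angle:** The camera put it about 46° from shut, and the lever covered the yellow mark.
- **Shut valve:** The lever pressed on its stop with 23–29 N before I let go.
- **Bystanders:** They looked unmoved in the scene view. I judged this by eye and did not measure it.

**Uncertain:** After my first shutting, the lever was about 1.5–2° off its stop when I checked again. That is inside the 4° limit. I pressed it fully home with the pads in their row before opening it to half. My last lever reading after the final release was about 2° from the one at the stop, but that picture was taken while the arm was still moving.

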